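# Snap a fuse link into its spring clips and lock the end cam

## Robot

A 7-joint arm with a two-finger parallel gripper is mounted at the origin on a cart in front of the work surface, level with it; the furniture and walls round the work are solid. World frame = base frame: x ahead of the robot, y to its left, z up, the work surface at z = 0. Lengths are in m, angles in rad, forces in N, time in s.
With the tool pointing down it reaches from about 0.4 to 0.85 m from the base axis. Payload 10.4 kg.
Tool frame: the origin (TCP) lies between the finger pads; the fingertips stand 8 mm ahead of it and the grasp point (between the pads) lies 11 mm behind it; z points along the fingers, x is the direction in which the jaws open and shut, and the axes are right-handed (so a half turn about z gives the same grasp; the last joint's range is limited). The gripper opens to 87 mm and grips with 3 to 60 N. Pads are 19 mm wide; open, the fingers measure 117 mm over their backs; the gripper's body (75 mm by 190 mm) begins 51 mm behind the grasp point.
Start: joints at [1.234, 0.332, -0.065, 1.46, 0.022, 1.35, -0.088], TCP at [0.193, -0.594, 0.201] pointing down, gripper open.
Joint ranges: [-2.6, 2.6], [-0.5, 2.12], [-1.47, 1.34], [0.16, 2.42], [-1.27, 4.41], [0.06, 2.06], [-2.6, 2.6]. Speed limits (rad/s): [2.22, 2.22, 2.79, 2.79, 3.14, 3.14, 3.14].

## Interface

Orientations are given as a unit quaternion [x, y, z, w].
In Python, from bench import r, viewer gives the robot as it stands.
- The arm moves only by the tool apply_moves, never from a script. Its argument "increments" is a list of rows, each an object with "grip": the closure in counts, from 0 (fully open) to 255 (shut); "xyz": the shift along the tool's x, y, z in mm, a list of three; "rotation": the turn, a rotation vector about the tool's x, y, z in degrees, a list of three. A call has 1 to 5 rows; each row is the pose to reach, as a shift and turn from the pose measured when the call began, along the tool's axes at that moment; what a row does not reach only later rows make up. A row lasts 1/8 s, in which the tool goes at most 62.5 mm and 10.7 degrees, less where a joint would pass 70% of its speed; a pose out of reach is approached as far as the arm can. A call with a gripper value outside its range is refused whole. The fingers move at their own pace and stop on an object; "squeeze" is the grip in N (left out, the last holds). Time passes only in rows, so rows that repeat a pose let the fingers close. It gives the time, the measured TCP pose, the force and the opening at its end, in the units of the state.
- r.read_state(): the state, without advancing time (a new reading comes with each control period).
- viewer.camera(name): name is "scene" or "side" or "wrist"; returns a dict with "img" (384x512x3 uint8, blue, green, red), "range_z" (384x512 float32, m along the optical axis (not along the pixel's ray), 0 where there is no reading), "vertical_fov" (degrees; the focal length in pixels is half the picture's height over the tangent of half this angle, whatever the lens; pixels are square), "cx", "cy" (the principal point, pixels), "rvec" (rotation vector, rad) and "tvec" (3), from world to camera coordinates, as OpenCV has them. Camera axes: x right, y down, z forward; pixel columns grow to the right and rows downward; lengths in m; the calibration is good to about 2 mm. A picture is of the moment at which its call begins.
- r.close_job(): hands the job in, once; it reports no verdict.
The state is a dict: "time": time; "joint_positions": joint angles; "joint_vel": joint speeds; "joint_torque": joint torques, N m; "ee_pos": TCP position; "eef_rot": TCP orientation; "ft_force": force on the tool from outside, world axes, zero at the start; "torque": the same for the moment, N m; "width": finger opening in m.
Only numpy, scipy, OpenCV 4.12 (cv2) and the standard library are available. Lean on these libraries where they do the work, as an engineer would, in place of code of your own. Each camera call takes 0.05 s, during which the arm holds its last target.

## Task

Fit the large fuse link into the empty pole of the two-pole fuse base: swing that pole's cam lever fully out to make room, lay the fuse on the mouths of the two spring clips and let go of it, then press it home from above until both ends have snapped in. Finally swing the lever a quarter turn back to its locked position so that the end shoe clamps the fuse tight. Leave the small fuse and the other tools where they lie.

Things in the scene. Friction and masses are not known exactly. Their poses are not given: they have to be found in the camera images.
- fuse_base: two-pole fuse base, fixed to the bench: steel plate 205 x 262 x 3 mm, grey moulded body 172 x 224 mm on it (upper faces 15 to 19 mm above the bench), black terminals 25 mm high along the far edge. Origin on the bench between the clips; x across the poles (away from the robot at yaw 0), y along the fuses, z up. The empty pole is at x = -40 mm (near side), the loaded one at x = +45 mm
- loaded_pole (a point): middle of the fuse already fitted in the other pole, at x = +45, y = 0, z = 37.5 mm of the fuse base. That pole's fuse, clips and locked lever are all fixed and reach 61 mm above the bench; its lever points to -x along the line y = -106 mm and ends at x = -15 mm
- clip_1 (a point): middle of the neck of one brass spring clip of the empty pole: x = -40, y = -52, z = 46.5 mm of the fuse base. The clip is 16 mm long along y: two sprung legs, necks 21 mm apart at this height, flared mouth 41 mm wide at 60 mm height
- clip_2 (a point): the same for the other clip, y = +52 mm. A large fuse laid in both mouths rests with its axis about 55 mm above the bench; a push down of about 12 to 20 N in all spreads the legs, it snaps through and lands on its seats with axis 37.5 mm and top 51 mm above the bench. Pushed at its middle it goes in level
- shoe_face (a point): middle of the face of the sliding end shoe that the lever drives, a steel plate 26 mm wide, 58 mm high with a sloped top. Face at y = -80 mm of the fuse base with the lever fully out, -67.5 mm when locked
- stop_face (a point): middle of the face of the sprung end stop opposite, same plate, at y = +70 mm of the fuse base; it gives up to 8 mm against about 2 N per mm. With the lever fully out the 140 mm fuse has 150 mm between the faces; with it locked it does not fit in
- pole_centre (a point): where the middle of the large fuse must come when pressed home with the lever out: x = -40, y = -5, z = 37.5 mm of the fuse base, same axes. Locking then slides the fuse up to 13 mm along +y
- cam_lever (a joint): angle of the empty pole's cam lever on its vertical pivot, rad. 0 = fully out (end of travel): the lever points along -y of the fuse base; 1.57 = locked (end of travel): along -x of it, having turned clockwise seen from above. Starts nearly locked, stays where left; 2 to 7 N at the tip moves it. It drives the end shoe 8 mm a radian towards +y
- lever_hinge (a point): point on the pivot axis of that lever, 42.5 mm above the bench, at x = -40, y = -106 mm of the fuse base
- lever_tip (a point): axis of the round black knob at the end of the lever, 42.5 mm above the bench, 52 mm from the pivot. Knob 16 mm diameter, 36 to 54 mm above the bench; lever bar 11 mm wide, 37 to 48 mm above the bench
- fuse_large: the large cylindrical fuse link: white ceramic tube 25 mm diameter between steel end caps 27 mm diameter and 26 mm long with 4 mm chamfers, 140 mm long overall, 0.16 kg (varies). Origin at its middle on the axis; y is its axis (either end may go either way). It lies loose on the bench
- fuse_large_end1 (a point): centre of one end face of the large fuse, at y = -70 mm of fuse_large
- fuse_large_end2 (a point): centre of the other end face of the large fuse, at y = +70 mm of fuse_large
- fuse_small: a smaller fuse link of the same look, 22 mm diameter and 104 mm long, not wanted here; origin at its middle on the axis, y along the axis. It lies loose on the bench and may be anywhere the large one may be
- drill_index: wooden block with a row of drill bits standing in it, 32 x 100 x 98 mm high, loose, origin under its centre, long along its y
- screwdriver: screwdriver, 201 mm long, lying loose, origin under its centre, long along its y; the +y half is the handle, 31 mm thick, the rest a 6 mm shaft
- pliers: combination pliers, 61 x 183 x 14 mm, lying loose, origin under the centre, long along y
- clamp_block: milled steel block with a slot, 40 x 60 x 28 mm, loose, origin under its centre
- spanner: combination spanner, 27 x 195 x 8 mm, lying loose, origin under its centre, long along y

How it is judged:
On the way, in this order (a step that is already met when the one before it is completed fails the run):
1. the empty pole's lever is swung fully out (within 0.2 rad of its stop) (value of joint cam_lever below 0.2 rad), for 0.2 s.
2. the large fuse lies on the mouths of both clips of the empty pole, let go of, not yet pressed in (z of fuse_large_end1 in the frame of fuse_base between 0.045 and 0.066 m and z of fuse_large_end2 in the frame of fuse_base between 0.045 and 0.066 m and x of fuse_large_end1 in the frame of fuse_base between -0.049 and -0.031 m and x of fuse_large_end2 in the frame of fuse_base between -0.049 and -0.031 m and y of fuse_large in the frame of fuse_base between -0.02 and 0.012 m and contact force between the fingers and fuse_large below 0.1 N and linear speed of fuse_large below 0.03 m/s), for 0.2 s.
3. both ends of the large fuse have snapped home with the lever still out (z of fuse_large_end1 in the frame of fuse_base between 0.0345 and 0.0405 m and z of fuse_large_end2 in the frame of fuse_base between 0.0345 and 0.0405 m and x of fuse_large_end1 in the frame of fuse_base between -0.044 and -0.036 m and x of fuse_large_end2 in the frame of fuse_base between -0.044 and -0.036 m and y of fuse_large in the frame of fuse_base between -0.02 and 0.012 m and value of joint cam_lever below 0.35 rad), for 0.2 s.
4. the lever is turned to its locked position (value of joint cam_lever above 1.4 rad), for 0.2 s.
At the end, for the whole second after the job is handed in: the large fuse sits fully home in both clips of the empty pole (both end centres 34.5 to 40.5 mm above the bench and within 4 mm of the pole's line), drawn against the end stop (its middle beyond y = -2 mm of the fuse base), the lever within 0.17 rad of locked, everything at rest and released (z of fuse_large_end1 in the frame of fuse_base between 0.0345 and 0.0405 m and z of fuse_large_end2 in the frame of fuse_base between 0.0345 and 0.0405 m and x of fuse_large_end1 in the frame of fuse_base between -0.044 and -0.036 m and x of fuse_large_end2 in the frame of fuse_base between -0.044 and -0.036 m and y of fuse_large in the frame of fuse_base between -0.02 and 0.012 m and y of fuse_large in the frame of fuse_base above -0.002 m and value of joint cam_lever above 1.4 rad and linear speed of fuse_large below 0.02 m/s); the robot touches nothing.
It fails at once if a tool or other bystander (drill block, screwdriver, pliers, clamp block, spanner) is moved more than 50 mm (distance of any of drill_index, screwdriver, pliers, clamp_block, spanner from where it was at the start of the episode above 0.05 m).
It fails at once if the small fuse is moved more than 50 mm (distance of fuse_small from where it was at the start of the episode above 0.05 m).
It also fails if it takes over 61 s, if anything falls off the work surface, if the arm or the gripper's body presses on something with over 40 N, if the wrist force passes 120 N, or if a joint passes its speed limit or range.

## Working session

There is one attempt and no reset: what is moved stays moved. The work goes in short steps, Python scripts to look and compute and a tool call to move; the robot and the scene stay as the last step left them, time stands still between calls to the robot, and variables do not carry over. Pictures are saved under pics/ and viewed, and the job is handed in when it is done.

Besides the shell and the picture viewer there is one more tool, called by a JSON object that holds its "op" and its "data". apply_moves: Moves the arm, as the interface text tells. Its arguments: {"type":"object","properties":{"increments":{"type":"array","items":{"type":"object","properties":{"grip":{"type":"number"},"xyz":{"type":"array","items":{"type":"number"}},"rotation":{"type":"array","items":{"type":"number"}}}}},"squeeze":{"type":"number"}},"required":["increments"]}

```bash
mkdir -p pics; ls; cat > h.py <<'E'
import numpy as np, cv2
from bench import r, viewer
from scipy.spatial.transform import Rotation as R
def cam(n,save=None):
    c=viewer.camera(n)
    if save: cv2.imwrite('pics/'+save+'.png',c['img'])
    np.savez('pics/'+(save or n)+'.npz',**{k:np.asarray(v) for k,v in c.items()})
    return c
def pts(c):
    h,w=c['range_z'].shape
    f=h/2/np.tan(np.radians(float(c['vertical_fov']))/2)
    u,v=np.meshgrid(np.arange(w),np.arange(h))
    z=c['range_z']
    P=np.stack([(u-c['cx'])/f*z,(v-c['cy'])/f*z,z],-1)
    Rm=R.from_rotvec(np.asarray(c['rvec']).ravel()).as_matrix()
    W=(P-np.asarray(c['tvec']).ravel())@Rm
    W[z<=0]=np.nan
    return W
def proj(c,X):
    h=c['img'].shape[0]; f=h/2/np.tan(np.radians(float(c['vertical_fov']))/2)
    K=np.array([[f,0,c['cx']],[0,f,c['cy']],[0,0,1]],float)
    return cv2.projectPoints(np.atleast_2d(np.asarray(X,float)),np.asarray(c['rvec'],float),np.asarray(c['tvec'],float),K,None)[0][:,0]
def tool(p):  # world point -> shift in tool axes mm
    s=r.read_state(); return R.from_quat(s['eef_rot']).inv().apply(np.asarray(p)-s['ee_pos'])*1000
E
python3 - <<'E'
from h import *
print(r.read_state())
for n in ['scene','side','wrist']:
    c=cam(n,n+'0'); print(n,c['vertical_fov'],c['cx'],c['cy'],c['rvec'],c['tvec'])
a=[cv2.imread(f'pics/{n}0.png') for n in ['scene','side']]
E
```

```text
pics
{'time': 0.0, 'joint_positions': array([ 1.23441428,  0.3328704 , -0.06468312,  1.46094366,  0.02157388,
        1.34992527, -0.08851247]), 'joint_vel': array([ 0.00050933,  0.00025259, -0.0008536 , -0.00177005, -0.00069072,
       -0.00238748,  0.00132287]), 'joint_torque': array([ 3.48436342e-04, -6.23251677e+01,  2.51837861e-02, -3.89902925e+01,
       -6.11083279e-02,  3.94601596e-02,  1.74760989e-04]), 'ee_pos': array([ 0.19276987, -0.59407684,  0.20015373]), 'eef_rot': array([ 8.08902047e-01, -5.87942983e-01, -6.01476605e-04, -4.06993126e-04]), 'ft_force': array([ 0.13984112, -0.83220603,  0.7561322 ]), 'torque': array([-0.04961426,  0.05268637, -0.02455594]), 'width': 0.08694861837257685}
scene 49.28108406135647 253.34437037154456 191.80998587060427 [ 0.62823512 -2.69409564  1.07551924] [0.48579512 0.28725845 0.95240555]
side 55.59293757527024 253.59961518175044 196.43214739624767 [ 2.25132331 -0.25218171  0.10358686] [-0.5763806   0.09609006  1.03484371]
wrist 67.9330890776284 253.09466401429182 192.12895024950046 [-2.34892438  1.70584439  0.24412092] [-0.6243717  -0.03568016  0.39045372]
```

View pics/scene0.png

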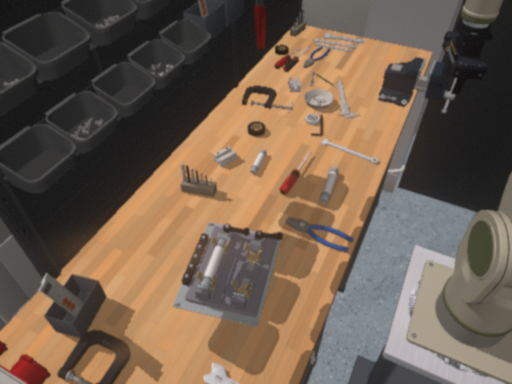

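View pics/side0.png

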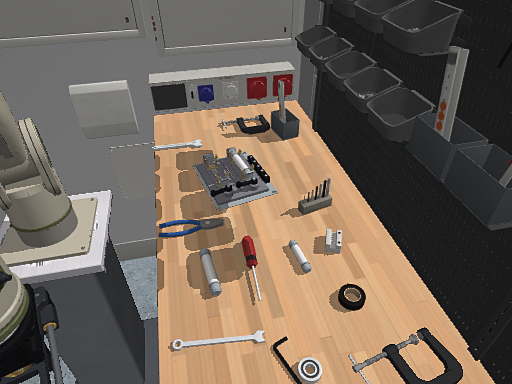

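View pics/wrist0.png

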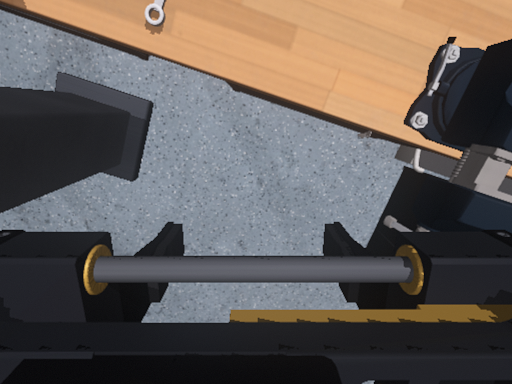

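The large fuse is at scene (328,183) and side (210,272). The small one is at scene (258,161), and the base sits around scene (235,270). Next I'll build a top-down map from the depth data.

```bash
cat >> h.py <<'E'
def load(n):
    d=np.load('pics/'+n+'.npz'); return {k:d[k] for k in d}
def ortho(cs,x0,x1,y0,y1,s,zmax=0.3):
    # rows: x decreasing downward(x up), cols: y decreasing to right (left = +y)
    H=int((x1-x0)/s);W=int((y1-y0)/s); im=np.zeros((H,W,3),np.uint8); zb=np.full((H,W),np.nan)
    Q=[];C=[]
    for c in cs:
        P=pts(c).reshape(-1,3);k=np.isfinite(P[:,0])&(P[:,2]<zmax);Q.append(P[k]);C.append(c['img'].reshape(-1,3)[k])
    Q=np.vstack(Q);C=np.vstack(C);o=np.argsort(Q[:,2]);Q=Q[o];C=C[o]
    i=((x1-Q[:,0])/s).astype(int);j=((y1-Q[:,1])/s).astype(int)
    k=(i>=0)&(i<H)&(j>=0)&(j<W)
    im[i[k],j[k]]=C[k];zb[i[k],j[k]]=Q[k,2]
    return im,zb
E
python3 - <<'E'
from h import *
a,b=load('scene0'),load('side0')
for c,n,L in [(a,'scene',[(328,183),(213,262),(235,270),(258,161),(290,181),(198,185)]),(b,'side',[(210,272),(240,165),(300,256),(250,252)])]:
    P=pts(c)
    for u,v in L: print(n,u,v,P[v,u].round(3))
im,zb=ortho([a,b],0.3,0.9,-0.5,0.5,0.002)
im=cv2.resize(im,None,fx=1.6,fy=1.6,interpolation=cv2.INTER_NEAREST); cv2.imwrite('pics/ortho0.png',im)
E
```

```text
scene 328 183 [ 0.422 -0.245  0.028]
scene 213 262 [0.574 0.152 0.051]
scene 235 270 [0.529 0.127 0.014]
scene 258 161 [ 0.648 -0.246  0.022]
scene 290 181 [ 0.525 -0.206  0.026]
scene 198 185 [ 0.752 -0.066  0.035]
side 210 272 [ 0.423 -0.269  0.023]
side 240 165 [0.574 0.13  0.045]
side 300 256 [ 0.652 -0.267  0.02 ]
side 250 252 [ 0.53  -0.23   0.026]
```

View pics/ortho0.png

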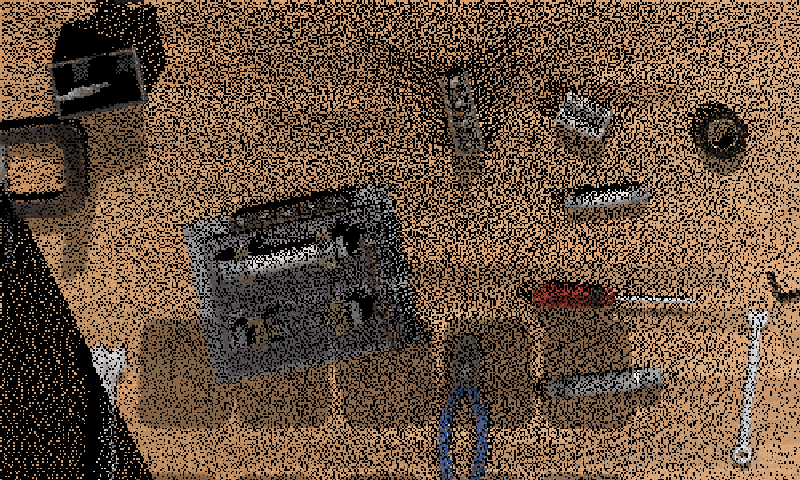

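```bash
cat >> h.py <<'E'
from scipy.optimize import least_squares
def fitcyl(P,z0,p0,r=0.0128,fixz=True):
    # p: x,y(at middle), yaw (axis=(-sin,cos)); residual = dist to axis - r
    def f(p):
        d=np.array([-np.sin(p[2]),np.cos(p[2])]); n=np.array([d[1],-d[0]])
        t=(P[:,:2]-p[:2])@n
        return np.hypot(t,P[:,2]-z0-p[3])-r
    def g(p): return np.r_[f(p)*1,1e-3*(p[1]-p0[1])]
    return least_squares(g,[*p0,0],loss='soft_l1',f_scale=0.001).x
def fuse(P,z0,c,yaw,L,rad=0.025,zlo=None,**k):
    P=P.reshape(-1,3);P=P[np.isfinite(P[:,0])]
    p=np.array([*c,yaw],float)
    for _ in range(3):
        d=np.array([-np.sin(p[2]),np.cos(p[2])]);n=np.array([d[1],-d[0]])
        q=P[:,:2]-p[:2]; s=q@d;t=q@n
        m=(abs(t)<rad)&(abs(s)<L/2+.02)&(P[:,2]>(zlo if zlo else z0-.004))&(P[:,2]<z0+.02)
        x=fitcyl(P[m],z0,p,**k); p=x[:3]
        d=np.array([-np.sin(p[2]),np.cos(p[2])]);n=np.array([d[1],-d[0]])
        q=P[m][:,:2]-p[:2]; s=q@d;t=q@n; ok=abs(np.hypot(t,P[m][:,2]-z0-x[3])-.0128)<.004
        s=s[ok]; lo,hi=np.percentile(s,[.5,99.5]); p[:2]+=d*(lo+hi)/2
    return p,x[3],lo,hi,m.sum()
E
python3 - <<'E'
from h import *
a,b=load('scene0'),load('side0')
for nm,cs in [('scene',[a]),('side',[b]),('both',[a,b])]:
    P=np.vstack([pts(c).reshape(-1,3) for c in cs])
    print(nm,'large',fuse(P,.0135,(.423,-.255),.1,.14))
    print(nm,'loaded',fuse(P,.0375,(.578,.145),.23,.14,zlo=.04))
im,zb=ortho([a,b],0.38,0.68,-0.05,0.3,0.002)
im=cv2.resize(im,None,fx=4,fy=4,interpolation=cv2.INTER_NEAREST);cv2.imwrite('pics/ob.png',im)
h=(np.clip(np.nan_to_num(zb),0,.065)/.065*255).astype(np.uint8)
cv2.imwrite('pics/obz.png',cv2.resize(cv2.applyColorMap(h,cv2.COLORMAP_JET),None,fx=4,fy=4,interpolation=cv2.INTER_NEAREST))
print(tool([.46,.03,.26]))
E
```

```text
scene large (array([ 0.42071768, -0.25273035,  0.10304547]), np.float64(0.0014937215500392142), np.float64(-0.06622975900129502), np.float64(0.07135066058683517), np.int64(325))
scene loaded (array([0.5750364 , 0.15391346, 0.20544025]), np.float64(0.0013920345808102622), np.float64(-0.07425169904360694), np.float64(0.09125435371398198), np.int64(763))
side large (array([ 0.42244527, -0.25848683,  0.10148209]), np.float64(-0.00015910338596476973), np.float64(-0.06559363585878954), np.float64(0.07035800599938871), np.int64(498))
side loaded (array([0.57665239, 0.15092178, 0.22108368]), np.float64(0.001120629189111966), np.float64(-0.07881778773920131), np.float64(0.08567675906350226), np.int64(275))
both large (array([ 0.4217541 , -0.25574865,  0.10378227]), np.float64(0.00036877297438588937), np.float64(-0.06470342065700112), np.float64(0.07585200988538847), np.int64(823))
both loaded (array([0.5754809 , 0.15284737, 0.20866615]), np.float64(0.0013085777239145904), np.float64(-0.07186631982625023), np.float64(0.09580623754179826), np.int64(1038))
[-511.2832187  -446.79787246  -59.12766671]
```

View pics/obz.png

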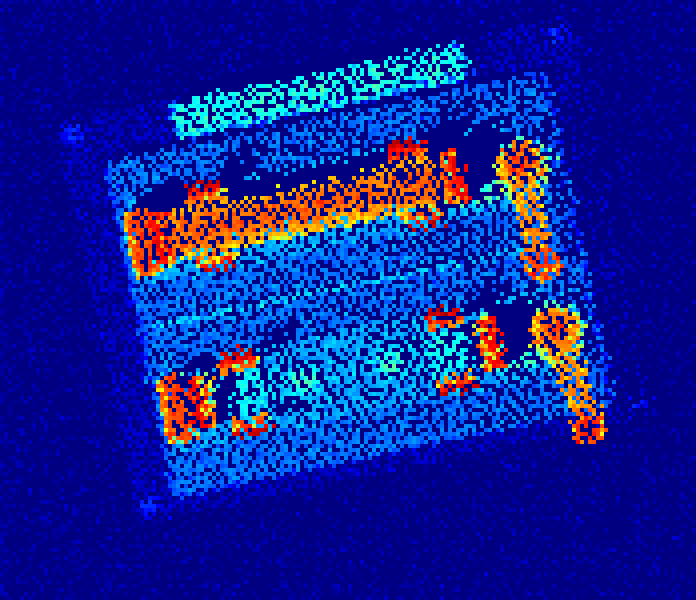

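View pics/ob.png

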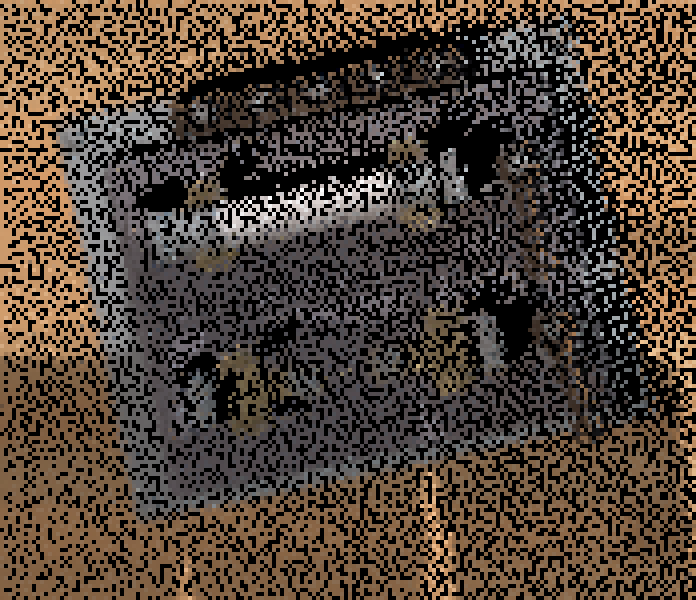

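```bash
python3 - <<'E'
from h import *
c=load('wrist0'); s=r.read_state()
Rm=R.from_rotvec(c['rvec'].ravel()).as_matrix(); C=-Rm.T@c['tvec'].ravel(); T=R.from_quat(s['eef_rot'])
print('cam in tool',T.inv().apply(C-s['ee_pos']), 'axes in tool',T.inv().apply(Rm))
print(T.as_matrix().round(3))
E
```

```text
cam in tool [-0.00024394 -0.07521495 -0.18399782] axes in tool [[ 9.99999794e-01 -6.13489678e-04 -1.90158195e-04]
 [ 5.35938956e-04  9.60183968e-01 -2.79367965e-01]
 [ 3.53976213e-04  2.79367806e-01  9.60184099e-01]]
[[ 0.309 -0.951 -0.   ]
 [-0.951 -0.309  0.001]
 [-0.001  0.    -1.   ]]
```

{"op": "apply_moves", "data": {"increments": [{"grip": 0,"xyz": [-230,-200,-25],"rotation": [0,0,0]},{"grip": 0,"xyz": [-230,-200,-25]},{"grip": 0,"xyz": [-230,-200,-25]},{"grip": 0,"xyz": [-230,-200,-25]},{"grip": 0,"xyz": [-230,-200,-25]}]}}

```text
$.increments[1]: bad value
```

{"op": "apply_moves", "data": {"increments": [{"grip": 0,"xyz": [-230,-200,-25],"rotation": [0,0,0]},{"grip": 0,"xyz": [-230,-200,-25],"rotation": [0,0,0]},{"grip": 0,"xyz": [-230,-200,-25],"rotation": [0,0,0]},{"grip": 0,"xyz": [-230,-200,-25],"rotation": [0,0,0]},{"grip": 0,"xyz": [-230,-200,-25],"rotation": [0,0,0]}]}}

```text
time: 0.78
ee_pos: [0.3126, -0.3115, 0.2257]
eef_rot: [0.809, -0.588, -0.0, -0.0]
ft_force: [1.0, -1.8, 0.3]
width: 0.0872
```

{"op": "apply_moves", "data": {"increments": [{"grip": 0,"xyz": [-230,-200,0],"rotation": [0,0,0]},{"grip": 0,"xyz": [-230,-200,0],"rotation": [0,0,0]},{"grip": 0,"xyz": [-230,-200,0],"rotation": [0,0,0]},{"grip": 0,"xyz": [-230,-200,0],"rotation": [0,0,0]},{"grip": 0,"xyz": [-230,-200,0],"rotation": [0,0,0]}]}}

```text
time: 1.4
ee_pos: [0.432, -0.0287, 0.226]
eef_rot: [0.809, -0.587, 0.0, -0.0]
ft_force: [1.0, 0.5, 0.2]
width: 0.0866
```

```bash
python3 - <<'E'
from h import *
s=r.read_state(); print(s['time'],s['ee_pos'],s['eef_rot'],s['joint_positions'],s['ft_force'])
print(tool([.475,.03,.2]))
E
```

```text
1.4 [ 0.43203502 -0.02873967  0.22596985] [ 8.09250440e-01 -5.87463804e-01  1.05058379e-05 -6.52764945e-05] [ 0.70689072 -0.09214084 -0.69030114  1.86207048 -0.06016806  1.35094303
 -1.22403507] [0.97736538 0.46346572 0.22365972]
[-42.53938829 -59.04443211  25.97935348]
```

{"op": "apply_moves", "data": {"increments": [{"grip": 90,"xyz": [-43,-59,0],"rotation": [0,0,0]},{"grip": 90,"xyz": [-43,-59,0],"rotation": [0,0,0]},{"grip": 90,"xyz": [-43,-59,0],"rotation": [0,0,0]}]}}

```text
time: 1.78
ee_pos: [0.4747, 0.0307, 0.2256]
eef_rot: [0.81, -0.587, -0.001, 0.0]
ft_force: [-0.3, -1.6, -0.7]
width: 0.065
```

```bash
python3 - <<'E'
from h import *
c=cam('wrist','wrist1'); P=pts(c)
im,zb=ortho([c],0.38,0.68,-0.05,0.3,0.001)
cv2.imwrite('pics/ow1.png',cv2.resize(im,None,fx=2,fy=2,interpolation=cv2.INTER_NEAREST))
h=(np.clip(np.nan_to_num(zb),0,.065)/.065*255).astype(np.uint8)
cv2.imwrite('pics/ow1z.png',cv2.resize(cv2.applyColorMap(h,cv2.COLORMAP_JET),None,fx=2,fy=2,interpolation=cv2.INTER_NEAREST))
print(fuse(P,.0375,(.578,.145),.205,.12,zlo=.04))
s=r.read_state(); print(s['time'],s['ee_pos'],s['width'])
E
```

```text
(array([0.57497953, 0.1488195 , 0.20693455]), np.float64(0.000949528119361829), np.float64(-0.04661338749818219), np.float64(0.1037354172834492), np.int64(3563))
1.825 [0.4743738  0.02952542 0.22560491] 0.06123499580591212
```

View pics/wrist1.png

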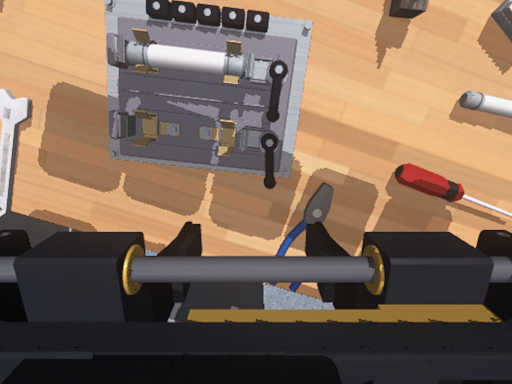

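View pics/ow1z.png

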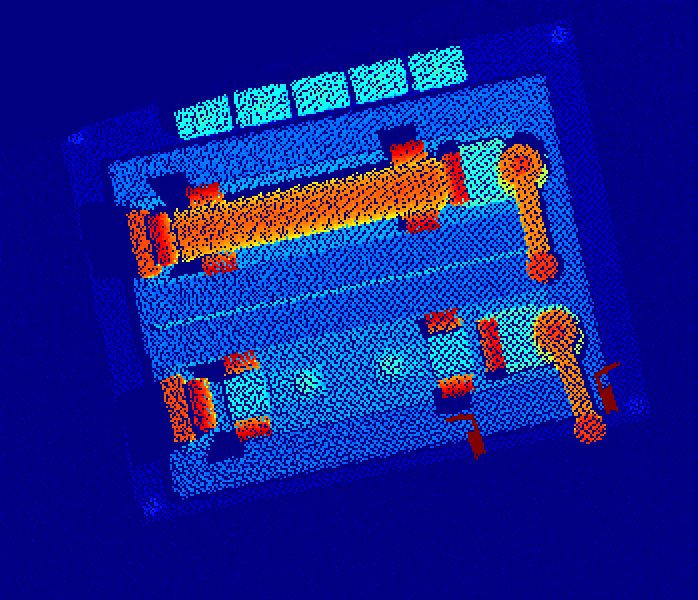

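The map shows the empty pole's lever knob at map (589,428), its hinge at (556,334), and the clip flares at (443,320), (456,386), (241,360) and (253,428). I'll use these to fit the base pose.

```bash
python3 - <<'E'
from h import *
c=load('wrist1'); P=pts(c).reshape(-1,3); P=P[np.isfinite(P[:,0])]
def m2w(u,v): return np.array([.68-v*.0005,.30-u*.0005])
def cen(u,v,zl,zh,rad):
    p=m2w(u,v)
    for _ in range(4):
        k=(np.hypot(*(P[:,:2]-p).T)<rad)&(P[:,2]>zl)&(P[:,2]<zh); Q=P[k]
        p=(np.percentile(Q[:,:2],3,0)+np.percentile(Q[:,:2],97,0))/2
    return p,k.sum(),np.median(Q[:,2]).round(4)
F={}
F['kL']=cen(542,265,.045,.07,.011);F['kE']=cen(589,428,.045,.07,.011)
F['hL']=cen(520,163,.045,.07,.013);F['hE']=cen(556,334,.045,.07,.013)
for n,u,v in [('c1p',443,320),('c1m',456,386),('c2p',241,360),('c2m',253,428),('l1p',407,152),('l1m',423,221),('l2p',203,192),('l2m',219,264)]:
    F[n]=cen(u,v,.053,.066,.014)
for k,v in F.items(): print(k,v[0].round(4),v[1],v[2])
M={'hE':(-40,-106),'hL':(45,-106),'kL':(-7,-106)}
src=[];dst=[]
for k,v in M.items(): src.append(v);dst.append(F[k][0])
# clip mids
for a,b,x,y in [('c1p','c1m',-40,-52),('c2p','c2m',-40,52),('l1p','l1m',45,-52),('l2p','l2m',45,52)]:
    src.append((x,y));dst.append((F[a][0]+F[b][0])/2)
src=np.array(src)/1000;dst=np.array(dst)
sol=least_squares(lambda q:(src@np.array([[np.cos(q[2]),np.sin(q[2])],[-np.sin(q[2]),np.cos(q[2])]])+q[:2]-dst).ravel(),[.533,.133,.205],loss='soft_l1',f_scale=.001)
print(sol.x,(sol.fun.reshape(-1,2)*1000).round(1))
q=sol.x; d=F['kE'][0]-F['hE'][0]; a=np.arctan2(d[1],d[0])-q[2]; print('tip len',np.hypot(*d),'lever angle',(a%(2*np.pi)),'joint',3*np.pi/2-(a%(2*np.pi)))
E
```

```text
kL [0.5498 0.0294] 186 0.0531
kE [0.4688 0.0056] 160 0.0531
hL [0.5952 0.0397] 319 0.0493
hE [0.513  0.0225] 256 0.0494
c1p [0.5213 0.079 ] 72 0.0589
c1m [0.4855 0.0714] 82 0.058
c2p [0.5004 0.1803] 76 0.0589
c2m [0.4644 0.1731] 85 0.0578
l1p [0.6052 0.0963] 117 0.058
l1m [0.5676 0.0886] 80 0.059
l2p [0.5842 0.1983] 122 0.0578
l2m [0.5465 0.1901] 85 0.0586
[0.53178289 0.13430956 0.20250358] [[ 0.9 -0.1]
 [ 2.  -0.2]
 [-3.5 -0.3]
 [-0.4  0.1]
 [-0.3  0.5]
 [-0.1 -0.1]
 [ 0.1  0.1]]
tip len 0.04730923165530642 lever angle 3.304579190360771 joint 1.4078097900239186
```

{"op": "apply_moves", "data": {"increments": [{"grip": 110,"xyz": [20,16,50],"rotation": [0,0,-1]},{"grip": 110,"xyz": [20,16,110],"rotation": [0,0,-1]},{"grip": 110,"xyz": [20,16,160],"rotation": [0,0,-1]},{"grip": 110,"xyz": [20,16,192],"rotation": [0,0,-1]},{"grip": 110,"xyz": [20,16,192],"rotation": [0,0,-1]}]}}

```text
time: 2.45
ee_pos: [0.4628, 0.0038, 0.032]
eef_rot: [0.814, -0.581, -0.002, 0.002]
ft_force: [0.1, 0.5, 0.5]
width: 0.0495
```

```bash
python3 - <<'E'
from h import *
c=cam('wrist','wrist2');cam('scene','scene2')
s=r.read_state(); print(s['time'],s['ee_pos'],s['width'],s['ft_force'])
E
```

```text
2.55 [0.46549538 0.004495   0.03470821] 0.0494400154369867 [-0.74918743 -0.06292942  0.62905252]
```

View pics/wrist2.png

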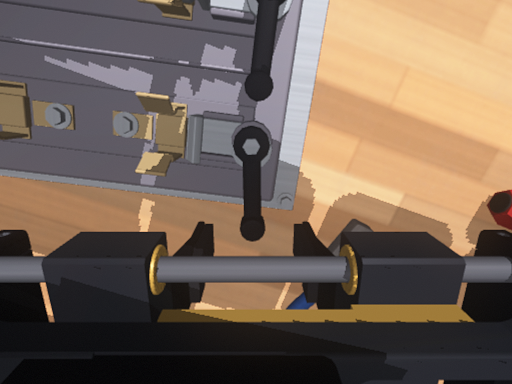

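```bash
python3 - <<'E'
from h import *
c=load('wrist2'); s=r.read_state(); T=R.from_quat(s['eef_rot']);e=s['ee_pos']
print('x ang',np.degrees(np.arctan2(*T.as_matrix()[[1,0],0])))
for off in [(0,0,-.0193),(0,0.0095,-.0193),(0,-.0095,-.0193),(0,0,0),(.025,0,.008),(0.025,-.0095,.008)]: print(off,proj(c,e+T.apply(off)).round(1))
P=pts(c); print(P[228,252].round(4),P[222,252].round(4),P[233,252].round(4))
for z in[.05,.052,.054,.056]:
  m=(abs(P[...,2]-.054)<.004)&(np.hypot(P[...,0]-.465,P[...,1]-.005)<.013)
Q=P[m]; print(len(Q),Q.min(0),Q.max(0),(T.inv().apply(Q-e)).min(0),(T.inv().apply(Q-e)).max(0))
E
```

```text
x ang -71.0708539124963
(0, 0, -0.0193) [[253.6 231.8]]
(0, 0.0095, -0.0193) [[253.6 245.7]]
(0, -0.0095, -0.0193) [[253.6 217.4]]
(0, 0, 0) [[253.6 219.9]]
(0.025, 0, 0.008) [[288.9 215.7]]
(0.025, -0.0095, 0.008) [[289.4 203. ]]
[0.4675 0.0062 0.0538] [0.4709 0.0074 0.053 ] [0.4643 0.0051 0.0538]
465 [ 0.45851026 -0.0024193   0.05014841] [0.47330435 0.01307176 0.05562297] [-0.00856461 -0.00838113 -0.0209154 ] [ 0.00713013  0.00692843 -0.01543917]
```

{"op": "apply_moves", "data": {"squeeze": 15, "increments": [{"grip": 255,"xyz": [0,0,0],"rotation": [0,0,0]},{"grip": 255,"xyz": [0,0,0],"rotation": [0,0,0]},{"grip": 255,"xyz": [0,0,0],"rotation": [0,0,0]},{"grip": 255,"xyz": [0,0,0],"rotation": [0,0,0]},{"grip": 255,"xyz": [0,0,0],"rotation": [0,0,0]}]}}

```text
time: 3.18
ee_pos: [0.4655, 0.0045, 0.0347]
eef_rot: [0.814, -0.581, 0.0, 0.0]
ft_force: [-0.3, -0.3, -0.7]
width: 0.0075
```

```bash
cat >> h.py <<'E'
B=np.array([.53178,.13431,.2025])
def b2w(x,y): 
    c,s=np.cos(B[2]),np.sin(B[2]); return np.array([B[0]+c*x-s*y,B[1]+s*x+c*y])
def arc(to_joint,step=10,hold=2,z=None):
    s=r.read_state();T=R.from_quat(s['eef_rot']);e=s['ee_pos']; H=b2w(-.040,-.106)
    d=e[:2]-H; a=np.arctan2(d[1],d[0]); j=3*np.pi/2-((a-B[2])%(2*np.pi)); print('joint now',j,'len',np.hypot(*d),'xang',np.degrees(np.arctan2(*T.as_matrix()[[1,0],0])),'tangent-normal', np.degrees(a)-270)
    tot=-(np.degrees(to_joint-j)); n=int(np.ceil(abs(tot)/step))
    for i in range(1,n+1):
        th=a+np.radians(tot*i/n); p=np.r_[H+.052*np.array([np.cos(th),np.sin(th)]),z or e[2]]
        print(i,T.inv().apply(p-e).round(4)*1000,'rotz',round(-tot*i/n,1))
E
python3 - <<'E'
from h import *
s=r.read_state(); print(s['time'],s['ee_pos'],s['width'],s['ft_force'])
arc(0.0)
E
```

```text
3.175 [0.4654737  0.00453711 0.03471486] 0.007530577394535677 [-0.2818876  -0.33708506 -0.69155635]
joint now 1.4194535729963165 len 0.05164151598790002 xang -71.06562719653459 tangent-normal -429.72630359605466
1 [ 8.2 -0.5  0. ] rotz -9.0
2 [16.1 -2.6  0. ] rotz -18.1
3 [23.6 -5.9  0. ] rotz -27.1
4 [ 30.4 -10.4   0. ] rotz -36.1
5 [ 36.5 -15.8   0. ] rotz -45.2
6 [ 41.7 -22.2   0. ] rotz -54.2
7 [ 45.8 -29.3   0. ] rotz -63.3
8 [ 48.7 -37.    0. ] rotz -72.3
9 [ 50.4 -45.    0. ] rotz -81.3
```

```bash
python3 - <<'E'
from h import *
c=cam('wrist','wrist3');cam('side','side3')
s=r.read_state(); print(s['time'],s['width'],s['ft_force'])
E
```

```text
3.275 0.002605757151963258 [ 0.38596809 -0.72466709 -0.32040061]
```

View pics/wrist3.png

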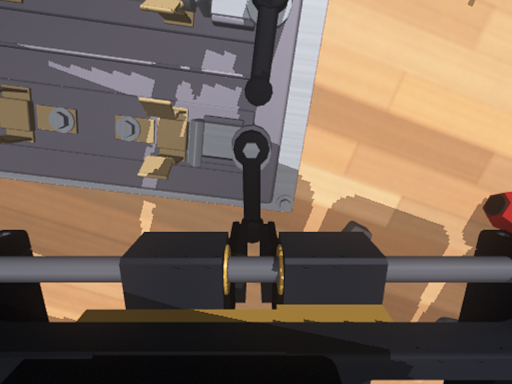

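```bash
python3 - <<'E'
from h import *
w=cv2.imread('pics/wrist3.png')[180:320,180:330]; s=cv2.imread('pics/side3.png')
c=load('side3'); e=r.read_state()['ee_pos']; u,v=proj(c,e)[0].astype(int); print(u,v)
s=s[v-60:v+40,u-60:u+60]
cv2.imwrite('pics/z3.png',np.hstack([cv2.resize(w,(450,420)),cv2.resize(s,(350,420))]))
cw=load('wrist3');P=pts(cw); T=R.from_quat(r.read_state()['eef_rot'])
for v in range(205,300,6): print(v,[ (T.inv().apply(P[v,u]-e)*1000).round(0).tolist() for u in (238,245,252,260,270)])
E
```

```text
212 195
205 [[-12.0, -2.0, 31.0], [-5.0, -17.0, -13.0], [-1.0, -17.0, -14.0], [4.0, -17.0, -12.0], [13.0, -2.0, 32.0]]
211 [[-12.0, 4.0, 34.0], [-5.0, -13.0, -13.0], [-1.0, -13.0, -14.0], [4.0, -12.0, -11.0], [14.0, 4.0, 35.0]]
217 [[-13.0, 10.0, 35.0], [-5.0, -9.0, -13.0], [-1.0, -9.0, -14.0], [4.0, -9.0, -13.0], [14.0, 10.0, 35.0]]
223 [[-9.0, -9.0, -24.0], [-5.0, -7.0, -18.0], [-1.0, -7.0, -18.0], [4.0, -6.0, -17.0], [10.0, -9.0, -24.0]]
229 [[-9.0, -10.0, -34.0], [-5.0, -8.0, -30.0], [-1.0, -3.0, -20.0], [4.0, -8.0, -30.0], [10.0, -9.0, -33.0]]
235 [[-8.0, -9.0, -41.0], [-5.0, -8.0, -39.0], [-1.0, 1.0, -19.0], [4.0, -6.0, -34.0], [9.0, -9.0, -42.0]]
241 [[-8.0, -8.0, -46.0], [-4.0, -8.0, -46.0], [-1.0, 4.0, -20.0], [4.0, -2.0, -35.0], [9.0, -8.0, -46.0]]
247 [[-8.0, -8.0, -53.0], [-4.0, -6.0, -49.0], [-1.0, 37.0, 34.0], [4.0, 1.0, -36.0], [8.0, -8.0, -54.0]]
253 [[-8.0, -8.0, -58.0], [-4.0, -9.0, -60.0], [-1.0, 42.0, 34.0], [4.0, 4.0, -37.0], [8.0, -8.0, -58.0]]
259 [[-5.0, -31.0, -106.0], [-3.0, -32.0, -107.0], [-1.0, -32.0, -107.0], [2.0, -31.0, -106.0], [5.0, -31.0, -106.0]]
265 [[-5.0, -31.0, -109.0], [-3.0, -30.0, -107.0], [-1.0, -31.0, -109.0], [2.0, -30.0, -108.0], [5.0, -31.0, -108.0]]
271 [[-5.0, -29.0, -109.0], [-3.0, -29.0, -110.0], [-1.0, -29.0, -109.0], [nan, nan, nan], [5.0, -29.0, -109.0]]
277 [[-5.0, -27.0, -110.0], [-3.0, -28.0, -110.0], [-1.0, -27.0, -110.0], [2.0, -27.0, -109.0], [5.0, -27.0, -110.0]]
283 [[-7.0, 1.0, -71.0], [-4.0, 0.0, -72.0], [-1.0, 72.0, 35.0], [6.0, 71.0, 34.0], [8.0, 0.0, -72.0]]
289 [[-7.0, 4.0, -71.0], [-4.0, 4.0, -71.0], [-1.0, 78.0, 34.0], [6.0, 78.0, 35.0], [8.0, 3.0, -72.0]]
295 [[-7.0, 7.0, -71.0], [-4.0, 6.0, -72.0], [-1.0, 84.0, 34.0], [6.0, 84.0, 34.0], [8.0, 7.0, -71.0]]
```

View pics/z3.png

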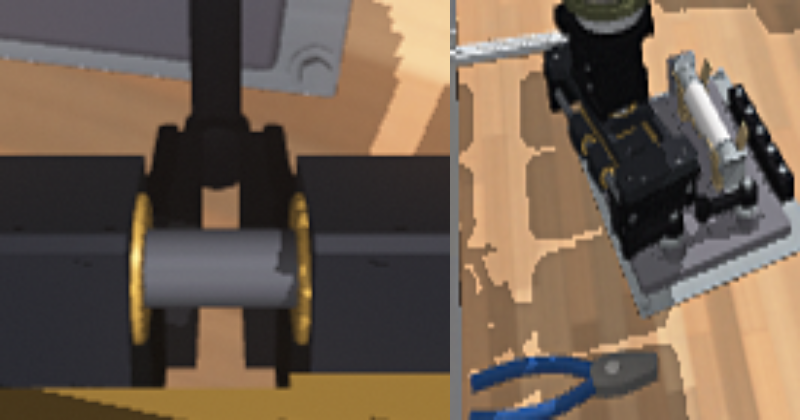

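The fingers do have the knob between them, with surfaces about ±8 mm apart, even though the width reads low. I'll follow the arc.

{"op": "apply_moves", "data": {"increments": [{"grip": 255,"xyz": [8.2,-0.5,0],"rotation": [0,0,-9]},{"grip": 255,"xyz": [16.1,-2.6,0],"rotation": [0,0,-18]},{"grip": 255,"xyz": [23.6,-5.9,0],"rotation": [0,0,-27]},{"grip": 255,"xyz": [30.4,-10.4,0],"rotation": [0,0,-36]},{"grip": 255,"xyz": [36.5,-15.8,0],"rotation": [0,0,-45]}]}}

```text
time: 3.9
ee_pos: [0.4924, -0.0251, 0.0346]
eef_rot: [0.975, -0.223, -0.0, 0.0]
ft_force: [-0.8, -0.3, 0.2]
width: 0.0004
```

```bash
python3 - <<'E'
from h import *
c=cam('wrist','wrist4')
s=r.read_state(); print(s['time'],s['ee_pos'],s['width'],s['ft_force'])
arc(-0.03)
E
```

```text
3.95 [ 0.49312346 -0.02573111  0.03460869] 0.0005276691809270363 [ 1.12406534 -0.8244287   0.33163137]
joint now 0.6100462728063878 len 0.0524588473779798 xang -25.382453843302276 tangent-normal -383.3506813880933
1 [ 8.2 -1.4  0. ] rotz -9.2
2 [16.2 -3.7  0. ] rotz -18.3
3 [23.8 -7.2  0. ] rotz -27.5
4 [ 30.7 -11.8  -0. ] rotz -36.7
```

View pics/wrist4.png

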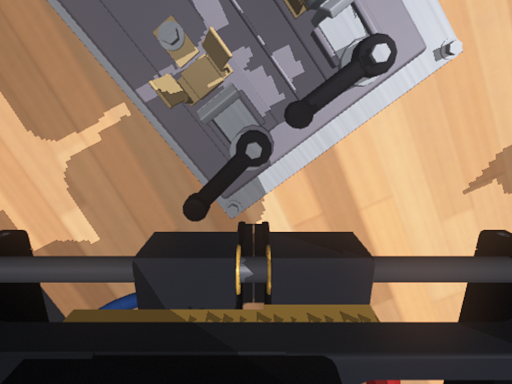

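```bash
python3 - <<'E'
from h import *
for n in ['wrist2','wrist4']:
    c=load(n); Rm=R.from_rotvec(c['rvec'].ravel()).as_matrix()
    P=pts(c); C=-Rm.T@c['tvec'].ravel()
    A=np.array([[1,0,0],[0,.960184,-.279368],[0,.279368,.960184]]) # cam axes in tool
    # points in tool frame: cam->tool
    h,w=c['range_z'].shape
    pc=(P.reshape(-1,3)@Rm.T+c['tvec'].ravel()).reshape(h,w,3)
    Q=pc@A+np.array([-.00024,-.0752,-.184])   # A rows: cam axes in tool? check
    np.set_printoptions(suppress=True)
    for v in range(216,262,4): print(n,v,[(Q[v,u]*1000).round(0).tolist() for u in ((200,206,210,297,305) if n=='wrist2' else (242,248,253,258,266))])
E
```

```text
wrist2 216 [[-43.0, 8.0, 32.0], [-38.0, 8.0, 32.0], [-35.0, 8.0, 32.0], [35.0, 8.0, 32.0], [41.0, 7.0, 31.0]]
wrist2 220 [[-43.0, 11.0, 31.0], [-38.0, 11.0, 32.0], [-35.0, 11.0, 31.0], [35.0, 11.0, 32.0], [42.0, 11.0, 31.0]]
wrist2 224 [[-32.0, -10.0, -27.0], [-29.0, -8.0, -23.0], [-27.0, -8.0, -22.0], [27.0, -8.0, -22.0], [31.0, -10.0, -26.0]]
wrist2 228 [[-31.0, -9.0, -31.0], [-28.0, -8.0, -28.0], [-26.0, -7.0, -28.0], [26.0, -8.0, -29.0], [30.0, -10.0, -32.0]]
wrist2 232 [[-30.0, -10.0, -38.0], [-27.0, -8.0, -35.0], [-25.0, -8.0, -34.0], [25.0, -8.0, -34.0], [29.0, -8.0, -35.0]]
wrist2 236 [[-29.0, -8.0, -40.0], [-27.0, -7.0, -38.0], [-25.0, -7.0, -37.0], [25.0, -6.0, -35.0], [28.0, -8.0, -40.0]]
wrist2 240 [[-29.0, -8.0, -44.0], [-25.0, -8.0, -44.0], [-25.0, -4.0, -37.0], [25.0, -4.0, -36.0], [28.0, -8.0, -44.0]]
wrist2 244 [[-28.0, -8.0, -49.0], [-25.0, -7.0, -47.0], [-25.0, -2.0, -37.0], [25.0, -1.0, -36.0], [27.0, -8.0, -49.0]]
wrist2 248 [[-27.0, -8.0, -54.0], [-25.0, -5.0, -48.0], [-25.0, 0.0, -38.0], [25.0, 1.0, -37.0], [26.0, -8.0, -54.0]]
wrist2 252 [[-27.0, -7.0, -57.0],
[... 1041 characters left out ...]
.0, -10.0, -48.0], [-3.0, -8.0, -45.0], [-0.0, -8.0, -45.0], [2.0, -8.0, -44.0], [6.0, -10.0, -49.0]]
wrist4 244 [[-6.0, -9.0, -52.0], [-3.0, -8.0, -49.0], [-0.0, -6.0, -45.0], [2.0, -8.0, -49.0], [6.0, -10.0, -53.0]]
wrist4 248 [[-6.0, -9.0, -56.0], [-3.0, -8.0, -53.0], [-0.0, -4.0, -46.0], [2.0, -8.0, -54.0], [6.0, -10.0, -57.0]]
wrist4 252 [[-6.0, -9.0, -61.0], [-3.0, -8.0, -59.0], [-0.0, -8.0, -58.0], [2.0, -8.0, -58.0], [4.0, -30.0, -100.0]]
wrist4 256 [[-4.0, -31.0, -104.0], [-2.0, -31.0, -104.0], [-0.0, -31.0, -105.0], [1.0, -31.0, -104.0], [4.0, -31.0, -104.0]]
wrist4 260 [[-4.0, -31.0, -107.0], [-2.0, -30.0, -105.0], [-0.0, -32.0, -108.0], [1.0, -31.0, -107.0], [4.0, -31.0, -107.0]]
```

```bash
python3 - <<'E'
from h import *
s=r.read_state();e=s['ee_pos'];T=R.from_quat(s['eef_rot'])
ims=[]
for n in ['scene','side']:
    c=cam(n,n+'5');P=pts(c);Q=T.inv().apply((P-e).reshape(-1,3)).reshape(P.shape)*1000
    m=(abs(Q[...,0])<22)&(abs(Q[...,1])<14)&(Q[...,2]<28)&(Q[...,2]>-60)
    print(n,m.sum(),proj(c,e)); 
    if m.sum(): print(Q[m][np.argsort(-Q[m][:,2])][:25].round(0).tolist())
    u,v=proj(c,e)[0].astype(int)
    ims.append(cv2.resize(c['img'][v-50:v+50,u-50:u+50],(400,400),interpolation=cv2.INTER_CUBIC))
cv2.imwrite('pics/z5.png',np.hstack(ims)); print(s['joint_positions'],s['eef_rot'],e)
E
```

```text
scene 73 [[274.43388873 225.98703249]]
[[-8.0, 8.0, -22.0], [1.0, -9.0, -22.0], [-7.0, -5.0, -23.0], [-9.0, -3.0, -23.0], [4.0, -9.0, -23.0], [6.0, -8.0, -25.0], [-3.0, -8.0, -25.0], [-9.0, -0.0, -26.0], [-10.0, 9.0, -27.0], [9.0, -9.0, -27.0], [-7.0, 11.0, -27.0], [0.0, -9.0, -27.0], [6.0, -11.0, -27.0], [-2.0, -7.0, -28.0], [-11.0, -12.0, -28.0], [6.0, -7.0, -28.0], [-10.0, 2.0, -28.0], [-9.0, -10.0, -29.0], [-10.0, 6.0, -29.0], [1.0, -8.0, -29.0], [-9.0, -0.0, -30.0], [-11.0, -5.0, -30.0], [-8.0, 7.0, -31.0], [-8.0, -9.0, -31.0], [-10.0, -8.0, -31.0]]
side 97 [[223.10470521 200.96363285]]
[[-12.0, -2.0, 27.0], [-18.0, -0.0, 27.0], [-19.0, -4.0, 27.0], [-15.0, -0.0, 27.0], [-16.0, -4.0, 26.0], [-15.0, -12.0, 25.0], [-21.0, -10.0, 24.0], [-21.0, -11.0, 21.0], [7.0, 9.0, -20.0], [-5.0, 10.0, -23.0], [-8.0, 11.0, -23.0], [-2.0, 10.0, -23.0], [1.0, 10.0, -24.0], [4.0, 10.0, -24.0], [10.0, -3.0, -26.0], [-5.0, 10.0, -26.0], [-2.0, 10.0, -27.0], [1.0, 10.0, -27.0], [10.0, 8.0, -27.0], [8.0, 13.0, -27.0], [7.0, 9.0, -28.0], [9.0, -5.0, -28.0], [-7.0, 13.0, -28.0], [-7.0, 10.0, -30.0], [10.0, 6.0, -30.0]]
[ 0.71148315  0.32960068 -0.84359969  1.94823024  0.29407661  0.99017484
 -0.7122273 ] [ 9.75568146e-01 -2.19696847e-01  3.79430391e-05  2.93960580e-04] [ 0.49312346 -0.02573111  0.03460869]
```

View pics/z5.png

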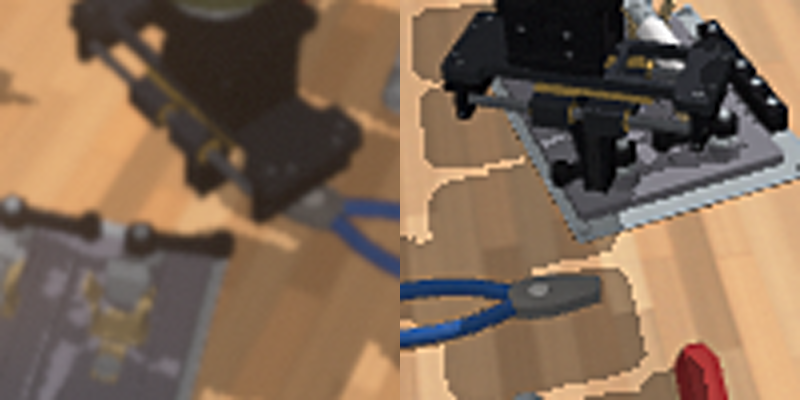

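All three cameras agree that the fingertips end about 20 mm behind the reported TCP, where the text says 8 mm ahead. So the fingers closed just above the knob and the lever hasn't moved. I'll allow for a 28 mm tool offset and regrip.

```bash
python3 - <<'E'
from h import *
print(tool([.4657,.0054,.06]))
E
```

```text
[-37.19900996 -15.39986293 -25.46596535]
```

{"op": "apply_moves", "data": {"increments": [{"grip": 110,"xyz": [0,0,-25],"rotation": [0,0,0]},{"grip": 110,"xyz": [-15,-4,-25],"rotation": [0,0,10]},{"grip": 110,"xyz": [-30,-10,-25],"rotation": [0,0,20]},{"grip": 110,"xyz": [-37,-15.4,-25],"rotation": [0,0,30]},{"grip": 110,"xyz": [-37,-15.4,-25],"rotation": [0,0,40]}]}}

```text
time: 4.68
ee_pos: [0.4652, 0.0063, 0.0596]
eef_rot: [0.835, -0.55, -0.0, 0.0]
ft_force: [-0.6, -0.0, 0.9]
width: 0.0425
```

```bash
python3 - <<'E'
from h import *
s=r.read_state();T=R.from_quat(s['eef_rot']);print(s['time'],s['ee_pos'],s['width'],'xang',np.degrees(np.arctan2(*T.as_matrix()[[1,0],0])))
print(tool([.4657,.0054,.010]))
E
```

```text
4.675 [0.4651863  0.00626943 0.05957706] 0.04248061655050599 xang -66.7235332851473
[ 1.00820288 -0.16403132 49.57682592]
```

{"op": "apply_moves", "data": {"increments": [{"grip": 110,"xyz": [1,0,5],"rotation": [0,0,4]},{"grip": 110,"xyz": [1,0,25],"rotation": [0,0,4]},{"grip": 110,"xyz": [1,0,50],"rotation": [0,0,4]},{"grip": 255,"xyz": [1,0,50],"rotation": [0,0,4]},{"grip": 255,"xyz": [1,0,50],"rotation": [0,0,4]}]}}

```text
time: 5.3
ee_pos: [0.4659, 0.0056, 0.0104]
eef_rot: [0.815, -0.579, 0.0, 0.0]
ft_force: [-0.0, -0.6, -0.0]
width: 0.0365
```

{"op": "apply_moves", "data": {"increments": [{"grip": 255,"xyz": [0,0,0],"rotation": [0,0,0]},{"grip": 255,"xyz": [0,0,0],"rotation": [0,0,0]},{"grip": 255,"xyz": [0,0,0],"rotation": [0,0,0]}]}}

```text
time: 5.68
ee_pos: [0.4663, 0.0056, 0.0109]
eef_rot: [0.815, -0.579, 0.0, -0.0]
ft_force: [0.8, -0.7, 4.1]
width: 0.0152
```

```bash
python3 - <<'E'
from h import *
s=r.read_state();print(s['time'],s['ee_pos'],s['width'],s['ft_force'])
arc(0)
cam('wrist','wrist6')
E
```

```text
5.675 [0.46629621 0.00561097 0.01086896] 0.015206202952983413 [ 0.78286109 -0.71699386  4.12348207]
joint now 1.4337566994951332 len 0.050503032457772115 xang -70.81343593595517 tangent-normal -430.5458123782786
1 [8.3 0.8 0. ] rotz -9.1
2 [16.3 -1.2  0. ] rotz -18.3
3 [23.9 -4.4  0. ] rotz -27.4
4 [30.9 -8.9  0. ] rotz -36.5
5 [ 37.1 -14.3   0. ] rotz -45.6
6 [ 42.4 -20.7   0. ] rotz -54.8
7 [ 46.6 -27.8   0. ] rotz -63.9
8 [ 49.6 -35.5   0.1] rotz -73.0
9 [ 51.3 -43.6   0.1] rotz -82.1
```

View pics/wrist6.png

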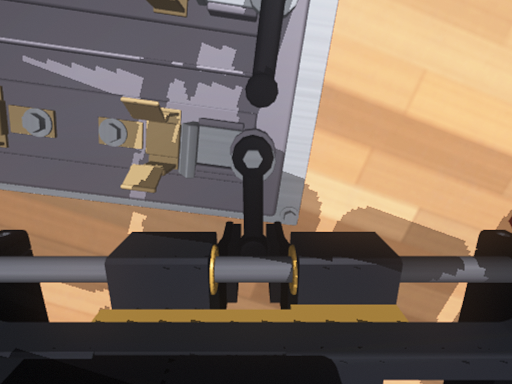

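Width reads 15 mm, so the knob is now gripped. Swinging out.

{"op": "apply_moves", "data": {"increments": [{"grip": 255,"xyz": [8.2,-0.2,0],"rotation": [0,0,-9]},{"grip": 255,"xyz": [16.2,-2.2,0],"rotation": [0,0,-18]},{"grip": 255,"xyz": [23.7,-5.4,0],"rotation": [0,0,-27]},{"grip": 255,"xyz": [30.5,-9.7,0],"rotation": [0,0,-36]},{"grip": 255,"xyz": [36.6,-15,0],"rotation": [0,0,-45]}]}}

```text
time: 6.35
ee_pos: [0.4928, -0.0241, 0.011]
eef_rot: [0.975, -0.221, 0.001, -0.0]
ft_force: [1.1, 1.0, 0.4]
width: 0.0157
```

```bash
python3 - <<'E'
from h import *
s=r.read_state();print(s['time'],s['ee_pos'],s['width'],s['ft_force'])
arc(-0.03)
cam('wrist','wrist7')
E
```

```text
6.35 [ 0.49281417 -0.02410325  0.01101468] 0.01573450144008133 [1.12267525 1.00730457 0.44761414]
joint now 0.6282323319895573 len 0.05109535640883142 xang -25.536063427031277 tangent-normal -384.39266582526403
1 [8.5 0.  0. ] rotz -9.4
2 [16.8 -2.2  0. ] rotz -18.9
3 [24.5 -5.8  0. ] rotz -28.3
4 [ 31.6 -10.6   0. ] rotz -37.7
```

View pics/wrist7.png

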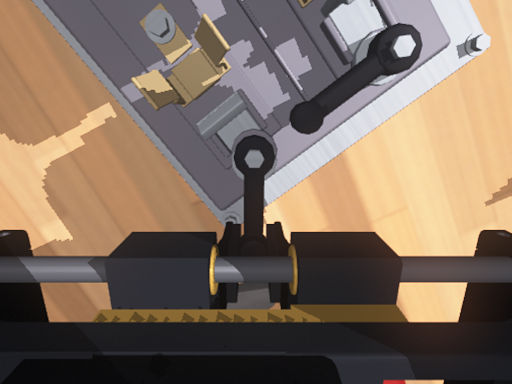

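The lever is following, with the knob held at (253,235). Continuing to the stop.

{"op": "apply_moves", "data": {"increments": [{"grip": 255,"xyz": [8.4,-0.4,0],"rotation": [0,0,-9]},{"grip": 255,"xyz": [16.5,-2.6,0],"rotation": [0,0,-18]},{"grip": 255,"xyz": [24,-6,0],"rotation": [0,0,-27]},{"grip": 255,"xyz": [31,-10.8,0],"rotation": [0,0,-36]},{"grip": 255,"xyz": [32,-11.5,0],"rotation": [0,0,-37]}]}}

```text
time: 7.02
ee_pos: [0.5269, -0.0283, 0.0109]
eef_rot: [0.995, 0.102, -0.0, 0.0]
ft_force: [-5.6, -3.1, 6.8]
width: 0.0156
```

```bash
python3 - <<'E'
from h import *
s=r.read_state();print(s['time'],s['ee_pos'],s['width'],s['ft_force'])
arc(-0.1)
E
```

```text
7.025 [ 0.52691368 -0.0283196   0.01086259] 0.015575358907155909 [-5.57653538 -3.08812964  6.75411757]
joint now -0.048220539966874476 len 0.05238875647728983 xang 11.708042795141028 tangent-normal -345.63477122265704
1 [ 2.7 -0.6 -0. ] rotz -3.0
```

{"op": "apply_moves", "data": {"increments": [{"grip": 255,"xyz": [0.5,0,0],"rotation": [0,0,0]},{"grip": 255,"xyz": [0.5,0,0],"rotation": [0,0,0]},{"grip": 110,"xyz": [0,0,0],"rotation": [0,0,0]},{"grip": 110,"xyz": [0,0,0],"rotation": [0,0,0]},{"grip": 110,"xyz": [0,0,0],"rotation": [0,0,0]}]}}

```text
time: 7.65
ee_pos: [0.5269, -0.0282, 0.0108]
eef_rot: [0.995, 0.102, 0.0, 0.0]
ft_force: [-0.7, 0.1, 0.1]
width: 0.0379
```

{"op": "apply_moves", "data": {"increments": [{"grip": 60,"xyz": [0,0,-50],"rotation": [0,0,0]},{"grip": 60,"xyz": [0,0,-100],"rotation": [0,0,0]},{"grip": 60,"xyz": [0,0,-130],"rotation": [0,0,0]},{"grip": 60,"xyz": [-50,50,-130],"rotation": [0,0,5]},{"grip": 60,"xyz": [-100,80,-130],"rotation": [0,0,6]}]}}

```text
time: 8.28
ee_pos: [0.4476, -0.1251, 0.141]
eef_rot: [0.999, 0.049, 0.001, -0.0]
ft_force: [0.1, -2.0, 1.3]
width: 0.0665
```

```bash
python3 - <<'E'
from h import *
s=r.read_state();print(s['time'],s['ee_pos'],s['width'],s['ft_force'])
print(tool([.425,-.19,.13]))
cam('wrist','wrist8')
E
```

```text
8.275 [ 0.44755994 -0.12505681  0.14098649] 0.06650884465306822 [ 0.14116206 -2.04417143  1.28401795]
[-28.81376489  62.43134506  10.92546885]
```

View pics/wrist8.png

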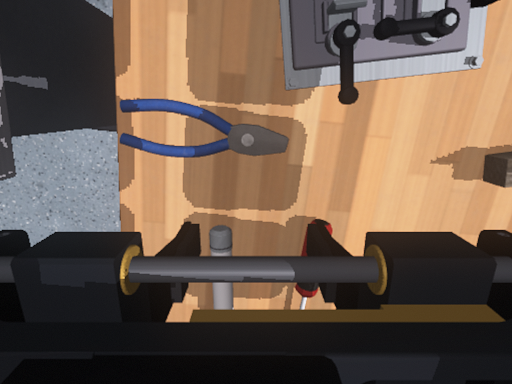

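```bash
python3 - <<'E'
from h import *
c=load('wrist8');P=pts(c)
Q=P[225:256,205:240].reshape(-1,3); Q=Q[(Q[:,2]>.006)&(Q[:,2]<.032)]
print(len(Q),'max y',np.percentile(Q[:,1],[90,97,99.5]))
k=Q[:,1]>np.percentile(Q[:,1],99)-.02
t=Q[(Q[:,2]>.024)]; print('ridge', np.median(t,0), t.min(0),t.max(0))
for p in [(.4217,-.2557)]:
    yaw=.104; d=np.array([-np.sin(yaw),np.cos(yaw)]); print('pred end',np.array(p)+.07*d)
x=fitcyl(Q[k],.0135,(.4217-.05*.104,-.2557+.05,.104),r=.0135); print(x)
# lever
m=(P[...,2]>.045)&(P[...,2]<.06); m[:20]=0; 
K=P[85:106,335:362].reshape(-1,3);K=K[K[:,2]>.046];print('knob',(K.min(0)+K.max(0))/2,b2w(-.04,-.158))
s=r.read_state();print(tool([.4217,-.2557,.05]))
E
```

```text
640 max y [-0.18692852 -0.1860794  -0.18565535]
ridge [ 0.41538923 -0.200733    0.02622286] [ 0.405491   -0.21722694  0.02403604] [ 0.4250366  -0.18649163  0.02892658]
pred end [ 0.41443312 -0.18607822]
[ 4.17282776e-01 -2.16294897e-01  1.36477106e-01 -1.09429854e-04]
knob [ 0.52497453 -0.02743561  0.05097989] [ 0.52437411 -0.02850632]
[-29.67037196 120.29489342  90.18854404]
```

{"op": "apply_moves", "data": {"increments": [{"grip": 80,"xyz": [-18,60,0],"rotation": [0,0,0]},{"grip": 80,"xyz": [-29.7,105,25],"rotation": [0,0,0]},{"grip": 80,"xyz": [-29.7,120.3,70],"rotation": [0,0,0]},{"grip": 80,"xyz": [-29.7,120.3,120],"rotation": [0,0,0]},{"grip": 80,"xyz": [-29.7,120.3,120],"rotation": [0,0,0]}]}}

```text
time: 8.95
ee_pos: [0.4194, -0.254, 0.0176]
eef_rot: [0.999, 0.044, -0.004, -0.001]
ft_force: [0.0, 0.2, 0.4]
width: 0.06
```

```bash
python3 - <<'E'
from h import *
s=r.read_state();T=R.from_quat(s['eef_rot']);print(s['time'],s['ee_pos'],s['width'],s['ft_force'],'xang',np.degrees(np.arctan2(*T.as_matrix()[[1,0],0])))
print(tool([.4217,-.2557,-.015]))
cam('side','side9')
c=load('side9'); u,v=proj(c,s['ee_pos'])[0].astype(int)
cv2.imwrite('pics/z9.png',cv2.resize(c['img'][v-70:v+50,u-70:u+70],(700,600)))
E
```

```text
8.95 [ 0.41941034 -0.25404835  0.0176142 ] 0.05999593618958386 [0.04637611 0.21435197 0.43053481] xang 4.992234228702883
[ 2.40228735  1.93966887 32.59022779]
```

View pics/z9.png

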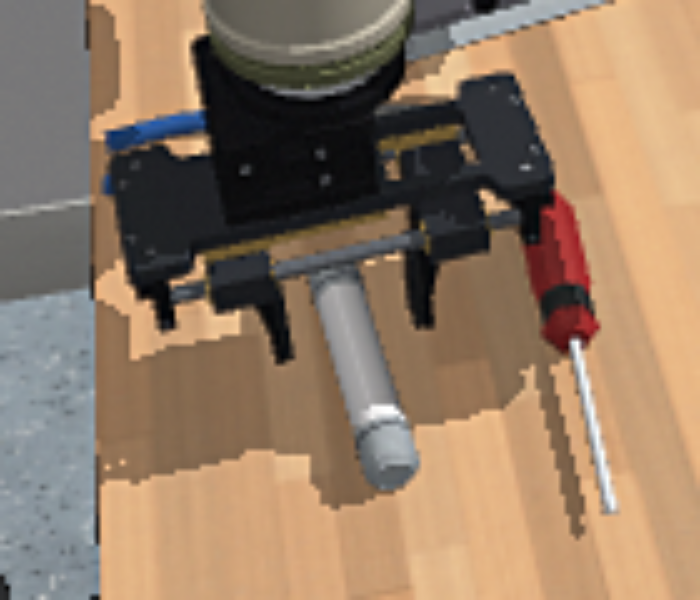

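{"op": "apply_moves", "data": {"squeeze": 25, "increments": [{"grip": 80,"xyz": [2.4,1.9,15],"rotation": [0,0,-1]},{"grip": 80,"xyz": [2.4,1.9,32],"rotation": [0,0,-1]},{"grip": 255,"xyz": [2.4,1.9,32],"rotation": [0,0,-1]},{"grip": 255,"xyz": [2.4,1.9,32],"rotation": [0,0,-1]},{"grip": 255,"xyz": [2.4,1.9,32],"rotation": [0,0,-1]}]}}

```text
time: 9.62
ee_pos: [0.4239, -0.2565, -0.0115]
eef_rot: [0.999, 0.053, -0.002, 0.0]
ft_force: [0.0, 0.7, 0.4]
width: 0.0377
```

{"op": "apply_moves", "data": {"increments": [{"grip": 255,"xyz": [0,0,0],"rotation": [0,0,0]},{"grip": 255,"xyz": [0,0,0],"rotation": [0,0,0]},{"grip": 255,"xyz": [0,0,0],"rotation": [0,0,0]}]}}

```text
time: 10.0
ee_pos: [0.4241, -0.2567, -0.0113]
eef_rot: [0.999, 0.052, -0.002, 0.0]
ft_force: [-1.1, -0.2, 3.6]
width: 0.0247
```

{"op": "apply_moves", "data": {"increments": [{"grip": 255,"xyz": [0,0,-40],"rotation": [0,0,0]},{"grip": 255,"xyz": [0,0,-90],"rotation": [0,0,0]},{"grip": 255,"xyz": [0,0,-110],"rotation": [0,0,0]}]}}

```text
time: 10.38
ee_pos: [0.4255, -0.257, 0.1009]
eef_rot: [0.999, 0.053, -0.001, 0.001]
ft_force: [0.3, -0.6, -3.0]
width: 0.0246
```

```bash
python3 - <<'E'
from h import *
s=r.read_state();T=R.from_quat(s['eef_rot']);print(s['time'],s['ee_pos'],s['width'],s['ft_force'],'xang',np.degrees(np.arctan2(*T.as_matrix()[[1,0],0])),T.as_matrix()[:,2])
w=b2w(-.040,-.005);print(w, tool([*w,.10]))
c=cam('wrist','wrist10')
E
```

```text
10.375 [ 0.42550043 -0.25697672  0.10094814] 0.024595684845700544 [ 0.33052568 -0.6167588  -2.99560799] xang 6.0236074049824495 [-0.00247163 -0.00299658 -0.99999246]
[0.49360292 0.12136741] [ 1.07431461e+02 -3.69109048e+02 -3.53935250e-01]
```

View pics/wrist10.png

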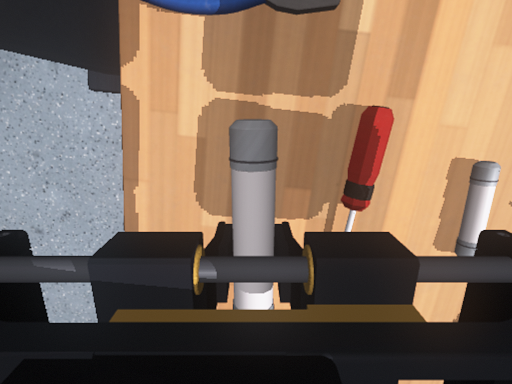

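```bash
python3 - <<'E'
from h import *
s=r.read_state();T=R.from_quat(s['eef_rot']);c=load('wrist10');P=pts(c);Q=T.inv().apply((P-s['ee_pos']).reshape(-1,3)).reshape(P.shape)
q=Q[112:225,225:282].reshape(-1,3);q=q[(q[:,2]<0)&(q[:,2]>-.05)]
print(len(q),'y min',np.percentile(q[:,1],[.5,2,5]))
for a,b in [(-.068,-.055),(-.045,-.03),(-.03,-.015)]:
    k=(q[:,1]>a)&(q[:,1]<b); print(a,np.percentile(q[k][:,0],[2,50,98]),'top z',np.percentile(q[k][:,2],[2,5]))
E
```

```text
4734 y min [-0.07153236 -0.07064128 -0.06900375]
-0.068 [-0.01404037 -0.00188672  0.01057224] top z [-0.03824208 -0.03793694]
-0.045 [-0.01340964 -0.00135672  0.0102396 ] top z [-0.03763269 -0.03738206]
-0.03 [-0.01340425 -0.00186274  0.01023267] top z [-0.03769758 -0.03739639]
```

{"op": "apply_moves", "data": {"increments": [{"grip": 255,"xyz": [17,-58,0],"rotation": [0,0,-1]},{"grip": 255,"xyz": [34,-116,0],"rotation": [0,0,-2]},{"grip": 255,"xyz": [51,-174,0],"rotation": [0,0,-3]},{"grip": 255,"xyz": [68,-232,0],"rotation": [0,0,-4]},{"grip": 255,"xyz": [84,-290,0],"rotation": [0,0,-5.6]}]}}

```text
time: 11.05
ee_pos: [0.4786, 0.0412, 0.0997]
eef_rot: [0.995, 0.101, -0.001, 0.002]
ft_force: [1.2, -0.5, -1.3]
width: 0.0247
```

```bash
python3 - <<'E'
from h import *
s=r.read_state();T=R.from_quat(s['eef_rot']);print(s['time'],s['ee_pos'],s['width'],s['ft_force'],'xang',np.degrees(np.arctan2(*T.as_matrix()[[1,0],0])),T.as_matrix()[:,2])
w=b2w(-.040,-.005);print(w, tool([*w,.10]))
E
```

```text
11.05 [0.47861178 0.04115023 0.09967765] 0.02471925094502564 [ 1.17111962 -0.49635723 -1.27499463] xang 11.611399191870737 [-0.00250732 -0.00441731 -0.9999871 ]
[0.49360292 0.12136741] [ 30.8286367  -75.55606401  -0.71427938]
```

{"op": "apply_moves", "data": {"increments": [{"grip": 255,"xyz": [20,-50,0],"rotation": [0,0,0]},{"grip": 255,"xyz": [30.8,-75.6,10],"rotation": [0,0,0]},{"grip": 255,"xyz": [30.8,-75.6,30],"rotation": [0,0,0]},{"grip": 255,"xyz": [30.8,-75.6,30],"rotation": [0,0,0]}]}}

```text
time: 11.55
ee_pos: [0.4917, 0.12, 0.0668]
eef_rot: [0.995, 0.101, -0.004, 0.002]
ft_force: [0.6, -0.4, -1.4]
width: 0.0247
```

```bash
python3 - <<'E'
from h import *
s=r.read_state();T=R.from_quat(s['eef_rot']);e=s['ee_pos'];print(s['time'],e,s['ft_force'],'xang',np.degrees(np.arctan2(*T.as_matrix()[[1,0],0])),T.as_matrix()[:,2])
w=b2w(-.040,-.005);print(w, tool([*w,.031]))
c=cam('wrist','wrist11');P=pts(c)
cs,sn=np.cos(B[2]),np.sin(B[2]);D=P-np.array([B[0],B[1],0]);X=np.stack([D[...,0]*cs+D[...,1]*sn,-D[...,0]*sn+D[...,1]*cs,D[...,2]],-1)*1000
np.save('pics/X11.npy',X)
f=X[80:225,200:300].reshape(-1,3);f=f[(f[:,2]>80)&(f[:,2]<115)]
print('fuse y max',np.percentile(f[:,1],[98,99.5]),'x',np.percentile(f[:,0],[2,50,98]),'ztop',np.percentile(f[:,2],[95,98]))
g=X[...];m=(g[...,2]>50)&(g[...,2]<64)&(abs(g[...,0]+40)<30)&(g[...,1]>40)&(g[...,1]<100);q=g[m]
for a,b in [(40,48),(48,56),(56,64),(64,70),(70,76),(76,90)]:
    k=q[(q[:,1]>a)&(q[:,1]<b)]; 
    if len(k): print(a,b,len(k),k[:,0].min(),k[:,0].max(),np.median(k[:,2]),k[:,1].min(),k[:,1].max())
E
```

```text
11.55 [0.49171779 0.11997106 0.06677592] [ 0.64845106 -0.40056857 -1.40663769] xang 11.603700327987756 [-0.00692811 -0.00522838 -0.99996233]
[0.49360292 0.12136741] [ 2.40782178 -1.1219374  35.75421576]
fuse y max [64.47257632 65.33040848] x [-55.42650195 -43.29124084 -30.95736018] ztop [105.40029073 105.74418536]
40 48 94 -60.34456784360788 -17.718866567178928 58.631620411592415 43.736722698061264 47.984461429262126
48 56 203 -60.981864357402486 -17.87574630682297 58.25373180697586 48.01519050317142 55.98082203606957
56 64 108 -60.6884303679915 -18.10847159269851 58.710016318369966 56.02337303636196 60.80349707798881
70 76 336 -52.3415710752456 -26.361633944159504 54.499430315347546 70.70619034052655 75.72892396778553
76 90 931 -56.21944725996557 -22.654693036669237 52.5308050801544 76.25049730103913 89.99145371193445
```

View pics/wrist11.png

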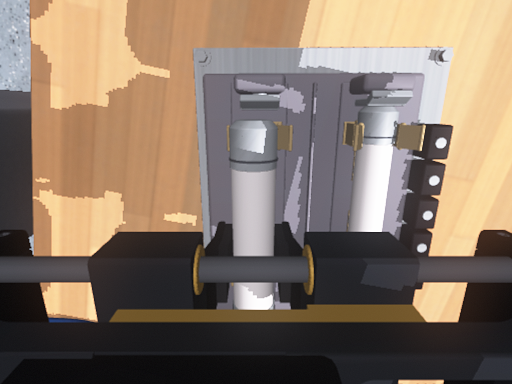

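{"op": "apply_moves", "data": {"increments": [{"grip": 255,"xyz": [4,0,12],"rotation": [0,0,0]},{"grip": 255,"xyz": [4,0,24],"rotation": [0,0,0]},{"grip": 255,"xyz": [4,0,33],"rotation": [0,0,0]},{"grip": 255,"xyz": [4,0,33],"rotation": [0,0,0]}]}}

```text
time: 12.1
ee_pos: [0.4957, 0.1204, 0.0342]
eef_rot: [0.995, 0.101, -0.004, 0.002]
ft_force: [0.2, -0.2, -1.1]
width: 0.0248
```

```bash
cat >> h.py <<'E'
def base(P):
    cs,sn=np.cos(B[2]),np.sin(B[2]);D=P-np.array([B[0],B[1],0]);return np.stack([D[...,0]*cs+D[...,1]*sn,-D[...,0]*sn+D[...,1]*cs,D[...,2]],-1)*1000
E
python3 - <<'E'
from h import *
s=r.read_state();T=R.from_quat(s['eef_rot']);e=s['ee_pos'];print(s['time'],e,s['ft_force'],'base',base(e),T.as_matrix()[:,2])
c=cam('wrist','wrist12');X=base(pts(c))
f=X[80:225,200:310].reshape(-1,3);k=(f[:,2]>45)&(f[:,2]<80)&(f[:,1]>10)&(f[:,1]<44)&(abs(f[:,0]+40)<16);g=f[k]
print('fuse x',np.percentile(g[:,0],[2,50,98]),'ztop',np.percentile(g[:,2],[95,98]))
k=(f[:,2]>58)&(f[:,2]<80)&(abs(f[:,0]+41)<6);print('ymax',np.percentile(f[k][:,1],[98,99.5]))
E
```

```text
12.1 [0.49568556 0.12035767 0.03415171] [ 0.21230425 -0.23275126 -1.10230281] base [-38.16299579  -6.40796426  34.15170993] [-0.0066515  -0.0050711  -0.99996502]
fuse x [-51.1646446  -39.30451172 -27.30165519] ztop [72.64415733 72.96513343]
ymax [75.53829467 76.56182447]
```

View pics/wrist12.png

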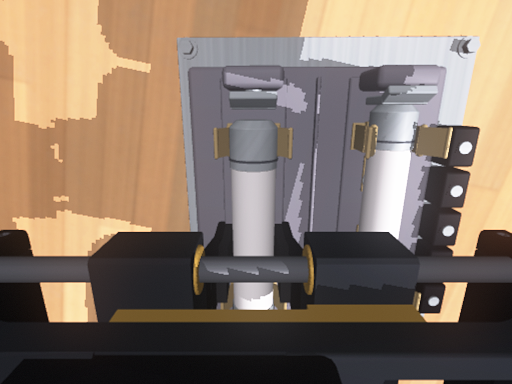

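{"op": "apply_moves", "data": {"increments": [{"grip": 255,"xyz": [0,0,3.5],"rotation": [0,0,0]},{"grip": 255,"xyz": [0,0,3.5],"rotation": [0,0,0]}]}}

```text
time: 12.4
ee_pos: [0.496, 0.1205, 0.0312]
eef_rot: [0.995, 0.101, -0.003, 0.002]
ft_force: [0.3, -0.0, -1.6]
width: 0.0249
```

{"op": "apply_moves", "data": {"increments": [{"grip": 110,"xyz": [0,0,0],"rotation": [0,0,0]},{"grip": 110,"xyz": [0,0,0],"rotation": [0,0,0]},{"grip": 110,"xyz": [0,0,0],"rotation": [0,0,0]},{"grip": 110,"xyz": [0,0,0],"rotation": [0,0,0]},{"grip": 110,"xyz": [0,0,0],"rotation": [0,0,0]}]}}

```text
time: 13.02
ee_pos: [0.496, 0.1205, 0.0312]
eef_rot: [0.995, 0.101, -0.003, 0.002]
ft_force: [-0.2, 0.9, 1.3]
width: 0.049
```

{"op": "apply_moves", "data": {"increments": [{"grip": 110,"xyz": [0,0,-25],"rotation": [0,0,0]},{"grip": 110,"xyz": [0,0,-60],"rotation": [0,0,0]},{"grip": 255,"xyz": [0,0,-60],"rotation": [0,0,0]},{"grip": 255,"xyz": [0,0,-60],"rotation": [0,0,0]}]}}

```text
time: 13.52
ee_pos: [0.4961, 0.1205, 0.0907]
eef_rot: [0.995, 0.101, -0.003, 0.002]
ft_force: [0.1, -1.0, -0.5]
width: 0.0369
```

```bash
python3 - <<'E'
from h import *
s=r.read_state();T=R.from_quat(s['eef_rot']);e=s['ee_pos'];print(s['time'],e,s['width'],s['ft_force'],'base',base(e),T.as_matrix()[:,2],'xang',np.degrees(np.arctan2(*T.as_matrix()[[1,0],0])))
c=cam('wrist','wrist13');X=base(pts(c))
f=X[:,200:310].reshape(-1,3);k=(f[:,2]>45)&(f[:,2]<80)&(f[:,1]>10)&(f[:,1]<44)&(abs(f[:,0]+40)<16);g=f[k]
print('fuse x',np.percentile(g[:,0],[2,50,98]),'ztop',np.percentile(g[:,2],[95,98]))
k=(f[:,2]>58)&(f[:,2]<80)&(abs(f[:,0]+41)<6);print('ymax',np.percentile(f[k][:,1],[98,99.5]))
cs=[c,cam('side','side13'),cam('scene','scene13')]
for n,c in zip(['w','side','scene'],cs):
    X=base(pts(c)).reshape(-1,3);k=(abs(X[:,0]+40)<6)&(abs(X[:,1])<80)&(X[:,2]>45)&(X[:,2]<75);g=X[k]
    for a in range(-80,80,20):
        q=g[(g[:,1]>=a)&(g[:,1]<a+20)]
        if len(q)>4: print(n,a,len(q),np.percentile(q[:,2],[50,90]).round(1))
E
```

```text
13.525 [0.49614159 0.1205126  0.09067099] 0.036880082690774335 [ 0.09176283 -0.99868128 -0.52404748] base [-37.68512361  -6.34791452  90.67098592] [-0.00611393 -0.00542059 -0.99996662] xang 11.54849529998364
fuse x [-50.96999645 -39.26717916 -27.00700138] ztop [67.57840233 67.98073826]
ymax [64.11982882 76.4969551 ]
w -80 39 [66.6 67.6]
w -60 73 [66.3 66.9]
w -40 338 [66.3 67.2]
w -20 357 [66.4 67.4]
w 0 378 [66.4 67.4]
w 20 431 [66.5 67.4]
w 40 471 [66.9 68. ]
w 60 365 [57.5 66.5]
side -80 29 [62.  67.6]
side -60 15 [66.2 67.4]
side -40 14 [65.7 67. ]
side -20 15 [64.3 67.3]
side 0 17 [65.6 67.7]
side 20 13 [65.1 66.4]
side 40 9 [65.9 67.8]
scene -60 12 [66.3 67.2]
scene -40 30 [66.3 68.8]
scene -20 38 [66.1 67.8]
scene 0 40 [66.  68.5]
scene 20 41 [66.2 68. ]
scene 40 39 [66.9 68.8]
scene 60 48 [58.1 65.5]
```

View pics/wrist13.png

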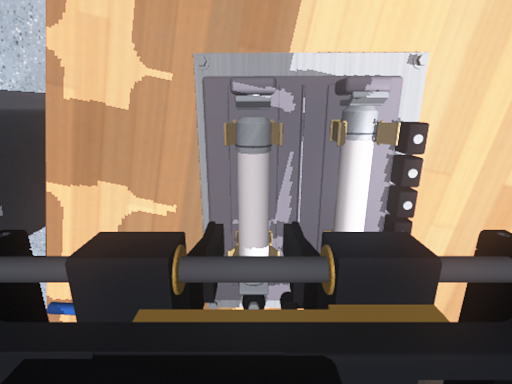

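{"op": "apply_moves", "data": {"increments": [{"grip": 255,"xyz": [0,-1,20],"rotation": [0,0,0]},{"grip": 255,"xyz": [0,-1,30],"rotation": [0,0,0]},{"grip": 255,"xyz": [0,-1,38],"rotation": [0,0,0]},{"grip": 255,"xyz": [0,-1,42],"rotation": [0,0,0]},{"grip": 255,"xyz": [0,-1,44],"rotation": [0,0,0]}]}}

```text
time: 14.3
ee_pos: [0.4953, 0.1215, 0.0462]
eef_rot: [0.995, 0.101, -0.004, 0.002]
ft_force: [0.3, -1.2, 1.2]
width: 0.0008
```

{"op": "apply_moves", "data": {"increments": [{"grip": 255,"xyz": [0,0,2],"rotation": [0,0,0]},{"grip": 255,"xyz": [0,0,4],"rotation": [0,0,0]},{"grip": 255,"xyz": [0,0,6],"rotation": [0,0,0]}]}}

```text
time: 14.68
ee_pos: [0.4957, 0.1216, 0.0411]
eef_rot: [0.995, 0.101, -0.003, 0.002]
ft_force: [-2.8, -1.7, 6.9]
width: 0.0005
```

{"op": "apply_moves", "data": {"increments": [{"grip": 255,"xyz": [0,0,2],"rotation": [0,0,0]},{"grip": 255,"xyz": [0,0,4],"rotation": [0,0,0]},{"grip": 255,"xyz": [0,0,6],"rotation": [0,0,0]}]}}

```text
time: 15.05
ee_pos: [0.4959, 0.1216, 0.0351]
eef_rot: [0.995, 0.101, -0.003, 0.002]
ft_force: [0.2, 0.4, 5.3]
width: 0.0002
```

```bash
python3 - <<'E'
from h import *
s=r.read_state();e=s['ee_pos'];print(s['time'],e,s['ft_force'],'base',base(e))
c=cam('wrist','wrist14')
X=base(pts(c)).reshape(-1,3);k=(abs(X[:,0]+40)<6)&(abs(X[:,1])<80)&(X[:,2]>35)&(X[:,2]<75);g=X[k]
for a in range(-80,80,20):
        q=g[(g[:,1]>=a)&(g[:,1]<a+20)]
        if len(q)>4: print(a,len(q),np.percentile(q[:,2],[50,90]).round(1))
E
```

```text
15.05 [0.49589447 0.12160314 0.03506045] [0.15131955 0.43071354 5.31584681] base [-37.70786465  -5.22995907  35.06044806]
-80 63 [50.7 51.5]
-60 56 [51.3 52. ]
0 724 [58.  70.1]
20 658 [59.1 60.4]
40 767 [61.6 62.9]
60 670 [57.  61.3]
```

The fuse went in tilted: its -y end is home (top 51 mm), but the +y end is still high (62 mm). I'll press nearer the +y clip.

{"op": "apply_moves", "data": {"increments": [{"grip": 255,"xyz": [0,0,-18],"rotation": [0,0,0]},{"grip": 255,"xyz": [0,-20,-18],"rotation": [0,0,0]},{"grip": 255,"xyz": [0,-40,-18],"rotation": [0,0,0]},{"grip": 255,"xyz": [0,-40,-10],"rotation": [0,0,0]},{"grip": 255,"xyz": [0,-40,-6],"rotation": [0,0,0]}]}}

```text
time: 15.72
ee_pos: [0.4879, 0.1601, 0.0405]
eef_rot: [0.995, 0.101, -0.003, 0.002]
ft_force: [-0.0, -1.0, 0.2]
width: 0.0004
```

{"op": "apply_moves", "data": {"increments": [{"grip": 255,"xyz": [0,0,2],"rotation": [0,0,0]},{"grip": 255,"xyz": [0,0,4],"rotation": [0,0,0]},{"grip": 255,"xyz": [0,0,6],"rotation": [0,0,0]}]}}

```text
time: 16.1
ee_pos: [0.488, 0.1597, 0.0344]
eef_rot: [0.995, 0.1, -0.003, 0.003]
ft_force: [0.5, 1.4, 0.6]
width: 0.0004
```

{"op": "apply_moves", "data": {"increments": [{"grip": 255,"xyz": [0,0,2],"rotation": [0,0,0]},{"grip": 255,"xyz": [0,0,4],"rotation": [0,0,0]}]}}

```text
time: 16.35
ee_pos: [0.488, 0.1594, 0.0301]
eef_rot: [0.995, 0.1, -0.003, 0.003]
ft_force: [-1.1, 0.3, 2.1]
width: 0.0005
```

```bash
cat >> h.py <<'E'
def prof(n,save):
    s=r.read_state();e=s['ee_pos'];print(s['time'],e,s['ft_force'],'base',base(e))
    c=cam(n,save)
    X=base(pts(c)).reshape(-1,3);k=(abs(X[:,0]+40)<6)&(abs(X[:,1])<80)&(X[:,2]>35)&(X[:,2]<75);g=X[k]
    for a in range(-80,80,20):
        q=g[(g[:,1]>=a)&(g[:,1]<a+20)]
        if len(q)>4: print(a,len(q),np.percentile(q[:,2],[50,90]).round(1))
E
python3 -c "
from h import *
prof('wrist','wrist15')"
```

```text
16.35 [0.48796788 0.15942919 0.0301153 ] [-1.08570196  0.29726002  2.13283552] base [-37.86495432  33.41737031  30.11529686]
-40 19 [50.  50.8]
-20 100 [50.5 51.3]
40 883 [51.6 70.4]
60 668 [50.4 57.7]
```

{"op": "apply_moves", "data": {"increments": [{"grip": 255,"xyz": [0,0,1],"rotation": [0,0,0]},{"grip": 255,"xyz": [0,0,-50],"rotation": [0,0,0]},{"grip": 255,"xyz": [0,30,-90],"rotation": [0,0,0]},{"grip": 255,"xyz": [0,90,-90],"rotation": [0,0,0]},{"grip": 200,"xyz": [0,140,-90],"rotation": [0,0,0]}]}}

```text
time: 17.02
ee_pos: [0.517, 0.0205, 0.1212]
eef_rot: [0.995, 0.1, -0.003, 0.003]
ft_force: [1.2, -0.2, 0.6]
width: 0.0048
```

```bash
python3 -c "
from h import *
prof('wrist','wrist16')
c=load('wrist16');X=base(pts(c));g=X.reshape(-1,3)
k=(g[:,2]>44)&(g[:,2]<56)&(abs(g[:,1])<40)&(abs(g[:,0]+40)<20);print('x',np.percentile(g[k][:,0],[2,50,98]))
k=(g[:,2]>44)&(g[:,2]<53)&(abs(g[:,0]+40)<5)&(abs(g[:,1])<69.0);print('ymax',np.percentile(g[k][:,1],[.5,99.5]))
cam('side','side16');cam('scene','scene16')
"
```

```text
17.025 [0.51698289 0.02048592 0.12118455] [ 1.24059481 -0.15452206  0.56453559] base [ -37.3869282  -108.52231342  121.18455229]
-80 241 [50.5 51.7]
-60 298 [50.7 51.7]
-40 336 [50.4 51.4]
-20 388 [50.2 51.4]
0 405 [50.2 51.4]
20 427 [50.3 51.3]
40 199 [50.9 52.2]
x [-50.39647905 -39.836805   -28.93675353]
ymax [-68.09996521  48.59333729]
```

View pics/wrist16.png

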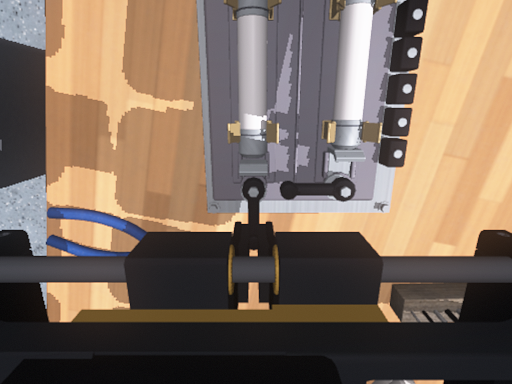

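{"op": "apply_moves", "data": {"squeeze": 20, "increments": [{"grip": 110,"xyz": [0,30,0],"rotation": [0,0,0]},{"grip": 110,"xyz": [0,49,0],"rotation": [0,0,0]},{"grip": 110,"xyz": [0,49,10],"rotation": [0,0,0]},{"grip": 110,"xyz": [0,49,20],"rotation": [0,0,0]},{"grip": 110,"xyz": [0,49,30],"rotation": [0,0,0]}]}}

```text
time: 17.8
ee_pos: [0.5257, -0.0273, 0.0897]
eef_rot: [0.995, 0.098, -0.004, 0.003]
ft_force: [0.3, -0.1, 0.1]
width: 0.0488
```

```bash
python3 - <<'E'
from h import *
s=r.read_state();T=R.from_quat(s['eef_rot']);print(s['time'],s['ee_pos'],s['width'],s['ft_force'],T.as_matrix()[:,2],'base',base(s['ee_pos']))
print(tool([.526,-.0284,.011]))
c=cam('wrist','wrist17')
P=pts(c);print(proj(c,[*b2w(-.04,-.158),.054]))
E
```

```text
17.8 [ 0.52566925 -0.02728434  0.08966332] 0.04883524544212521 [ 0.26381002 -0.06914661  0.12595808] [-0.00733934 -0.00600619 -0.99995503] base [ -38.48555954 -157.06347521   89.66331791]
[ 0.7645537   0.80856662 78.66405369]
[[253.28788541 207.95732198]]
```

View pics/wrist17.png

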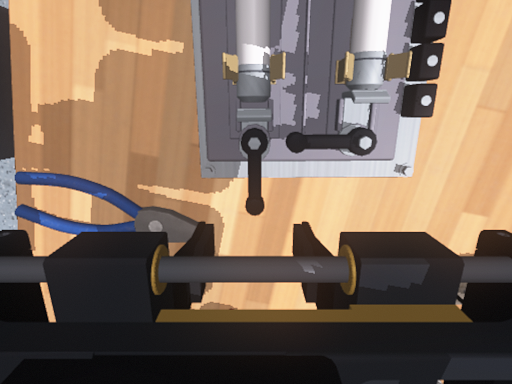

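The knob is at (255,207), centred between the fingers. Descending and gripping.

{"op": "apply_moves", "data": {"increments": [{"grip": 110,"xyz": [0.8,0.8,40],"rotation": [0,0,0]},{"grip": 110,"xyz": [0.8,0.8,78],"rotation": [0,0,0]},{"grip": 255,"xyz": [0.8,0.8,78],"rotation": [0,0,0]},{"grip": 255,"xyz": [0.8,0.8,78],"rotation": [0,0,0]},{"grip": 255,"xyz": [0.8,0.8,78],"rotation": [0,0,0]}]}}

```text
time: 18.48
ee_pos: [0.5264, -0.0286, 0.0121]
eef_rot: [0.995, 0.098, -0.003, 0.003]
ft_force: [0.3, 0.2, 0.5]
width: 0.0274
```

{"op": "apply_moves", "data": {"increments": [{"grip": 255,"xyz": [0,0,0],"rotation": [0,0,0]},{"grip": 255,"xyz": [0,0,0],"rotation": [0,0,0]},{"grip": 255,"xyz": [0,0,0],"rotation": [0,0,0]}]}}

```text
time: 18.85
ee_pos: [0.5267, -0.0289, 0.0129]
eef_rot: [0.995, 0.098, -0.003, 0.003]
ft_force: [-3.4, -0.8, 7.3]
width: 0.015
```

```bash
python3 - <<'E'
from h import *
s=r.read_state();print(s['time'],s['ee_pos'],s['width'],s['ft_force'])
arc(1.6)
E
```

```text
18.85 [ 0.52667175 -0.02886117  0.01291416] 0.015022377799293114 [-3.44819274 -0.84687987  7.29087642]
joint now -0.041244096059134705 len 0.052854654981257444 xang 11.260572048023441 tangent-normal -346.0344920145803
1 [-8.6 -1.2  0.1] rotz 9.4
2 [-16.9  -2.8   0.1] rotz 18.8
3 [-24.9  -5.9   0.1] rotz 28.2
4 [-32.3 -10.2   0.2] rotz 37.6
5 [-38.8 -15.6   0.2] rotz 47.0
6 [-44.4 -22.    0.2] rotz 56.4
7 [-48.9 -29.3   0.2] rotz 65.8
8 [-52.1 -37.2   0.2] rotz 75.2
9 [-54.  -45.5   0.1] rotz 84.6
10 [-54.5 -54.    0.1] rotz 94.0
```

{"op": "apply_moves", "data": {"increments": [{"grip": 255,"xyz": [-8.6,-0.8,0],"rotation": [0,0,9]},{"grip": 255,"xyz": [-16.9,-2.5,0],"rotation": [0,0,18.5]},{"grip": 255,"xyz": [-24.9,-5.6,0],"rotation": [0,0,28]},{"grip": 255,"xyz": [-32.3,-10,0],"rotation": [0,0,37.5]},{"grip": 255,"xyz": [-38.8,-15.4,0],"rotation": [0,0,47]}]}}

```text
time: 19.48
ee_pos: [0.4858, -0.0206, 0.0133]
eef_rot: [0.951, -0.309, -0.001, 0.004]
ft_force: [2.5, 3.1, -5.3]
width: 0.015
```

```bash
python3 - <<'E'
from h import *
s=r.read_state();print(s['time'],s['ee_pos'],s['width'],s['ft_force'])
arc(1.6)
E
```

```text
19.475 [ 0.48580503 -0.02063274  0.01329778] 0.015040895353484402 [ 2.49607775  3.13544157 -5.2575814 ]
joint now 0.7808212233859968 len 0.05142685856253223 xang -36.02350343611334 tangent-normal -393.1353653028601
1 [-8.5  0.3  0. ] rotz 9.4
2 [-16.8  -1.3  -0. ] rotz 18.8
3 [-24.8  -4.3  -0. ] rotz 28.2
4 [-32.2  -8.6  -0.1] rotz 37.5
5 [-38.7 -14.   -0.1] rotz 46.9
```

{"op": "apply_moves", "data": {"increments": [{"grip": 255,"xyz": [-8.5,0.1,0],"rotation": [0,0,9]},{"grip": 255,"xyz": [-16.8,-1.4,0],"rotation": [0,0,18.5]},{"grip": 255,"xyz": [-24.8,-4.4,0],"rotation": [0,0,28]},{"grip": 255,"xyz": [-32.2,-8.6,0],"rotation": [0,0,37]},{"grip": 255,"xyz": [-38.7,-14,0],"rotation": [0,0,46]}]}}

```text
time: 20.1
ee_pos: [0.4637, 0.0134, 0.0134]
eef_rot: [0.753, -0.658, 0.001, 0.003]
ft_force: [13.1, -20.8, -9.1]
width: 0.0153
```

```bash
python3 - <<'E'
from h import *
s=r.read_state();print(s['time'],s['ee_pos'],s['width'],s['ft_force'])
arc(1.65)
E
```

```text
20.1 [0.46373324 0.01335998 0.01344588] 0.015250929823982741 [ 13.12229055 -20.83594695  -9.05476976]
joint now 1.5944644055819088 len 0.050995966452764864 xang -82.2979523164579 tangent-normal -439.75368567227974
1 [-2.8  1.1 -0. ] rotz 3.2
```

{"op": "apply_moves", "data": {"increments": [{"grip": 255,"xyz": [0,0,0],"rotation": [0,0,0]},{"grip": 255,"xyz": [1,0,0],"rotation": [0,0,0]},{"grip": 110,"xyz": [1,0,0],"rotation": [0,0,0]},{"grip": 110,"xyz": [1,0,0],"rotation": [0,0,0]},{"grip": 110,"xyz": [1,0,0],"rotation": [0,0,0]}]}}

```text
time: 20.72
ee_pos: [0.4639, 0.0125, 0.0136]
eef_rot: [0.753, -0.658, 0.001, 0.003]
ft_force: [0.3, 0.6, 0.2]
width: 0.0374
```

{"op": "apply_moves", "data": {"increments": [{"grip": 110,"xyz": [0,0,0],"rotation": [0,0,0]},{"grip": 110,"xyz": [0,0,-50],"rotation": [0,0,0]},{"grip": 110,"xyz": [0,0,-110],"rotation": [0,0,0]},{"grip": 110,"xyz": [0,40,-170],"rotation": [0,0,0]},{"grip": 110,"xyz": [0,40,-170],"rotation": [0,0,0]}]}}

```text
time: 21.35
ee_pos: [0.4253, 0.0081, 0.1872]
eef_rot: [0.753, -0.658, 0.005, 0.002]
ft_force: [-0.2, -0.5, -0.9]
width: 0.0495
```

```bash
python3 - <<'E'
from h import *
s=r.read_state();print(s['width'],s['joint_vel'].round(3))
prof('wrist','wrist18')
c=load('wrist18');P=pts(c);X=base(P).reshape(-1,3)
k=(X[:,2]>45)&(X[:,2]<58)&(np.hypot(X[:,0]+92,X[:,1]+106)<25);K=X[k];k2=K[:,0]<K[:,0].min()+12;print('knob',(K[k2].min(0)+K[k2].max(0))/2)
k=(X[:,2]>44)&(X[:,2]<53)&(abs(X[:,0]+40)<4)&(abs(X[:,1])<90);h,e=np.histogram(X[k][:,1],np.arange(-90,91,3));print(list(zip(e.astype(int),h)))
E
```

```text
0.04948643522156601 [ 0.018 -0.112  0.069  0.036 -0.091  0.092  0.094]
21.35 [0.42529519 0.00809677 0.1871812 ] [-0.21251952 -0.54155642 -0.89506814] base [-129.69284899 -102.21818974  187.18119598]
-80 183 [52.  57.6]
-60 219 [50.9 51.9]
-40 217 [50.4 51.4]
-20 220 [50.3 51.4]
0 215 [50.3 51.4]
20 218 [50.3 51.2]
40 215 [50.7 52. ]
60 261 [51.4 57.3]
knob [ -93.53140062 -105.78794635   51.77078606]
[(np.int64(-90), np.int64(0)), (np.int64(-87), np.int64(0)), (np.int64(-84), np.int64(0)), (np.int64(-81), np.int64(0)), (np.int64(-78), np.int64(0)), (np.int64(-75), np.int64(0)), (np.int64(-72), np.int64(5)), (np.int64(-69), np.int64(19)), (np.int64(-66), np.int64(24)), (np.int64(-63), np.int64(23)), (np.int64(-60), np.int64(24)), (np.int64(-57), np.int64(22)), (np.int64(-54), np.int64(20)), (np.int64(-51), np.int64(20)), (np.int64(-48), np.int64(22)), (np.int64(-45), np.int64(23)), (np.int64(-42), np.int64(21)), (np.int64(-39), np.int64(21)), (np.int64(-36), np.int64(21)), (np.int64(-33), np.int64(21)), (np.int64(-30), np.int64(22)), (np.int64(-27), np.int64(24)), (np.int64(-24), np.in
[... 415 characters left out ...]
np.int64(25)), (np.int64(21), np.int64(18)), (np.int64(24), np.int64(21)), (np.int64(27), np.int64(24)), (np.int64(30), np.int64(23)), (np.int64(33), np.int64(22)), (np.int64(36), np.int64(22)), (np.int64(39), np.int64(21)), (np.int64(42), np.int64(18)), (np.int64(45), np.int64(27)), (np.int64(48), np.int64(24)), (np.int64(51), np.int64(23)), (np.int64(54), np.int64(18)), (np.int64(57), np.int64(17)), (np.int64(60), np.int64(26)), (np.int64(63), np.int64(21)), (np.int64(66), np.int64(19)), (np.int64(69), np.int64(7)), (np.int64(72), np.int64(39)), (np.int64(75), np.int64(1)), (np.int64(78), np.int64(0)), (np.int64(81), np.int64(1)), (np.int64(84), np.int64(18)), (np.int64(87), np.int64(16))]
```

View pics/wrist18.png

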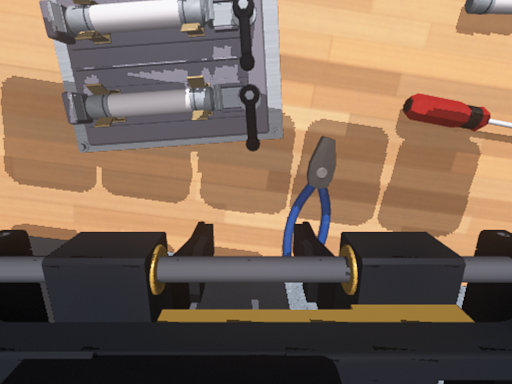

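The lever is parallel to the locked one on the other pole, with its knob at (253,143). The fuse sits level between shoe and stop. I'll let it settle briefly, then hand in.

{"op": "apply_moves", "data": {"increments": [{"grip": 110,"xyz": [0,0,-10],"rotation": [0,0,0]},{"grip": 110,"xyz": [0,0,-10],"rotation": [0,0,0]},{"grip": 110,"xyz": [0,0,-10],"rotation": [0,0,0]},{"grip": 110,"xyz": [0,0,-10],"rotation": [0,0,0]}]}}

```text
time: 21.9
ee_pos: [0.4247, 0.008, 0.1955]
eef_rot: [0.753, -0.658, 0.003, 0.003]
ft_force: [-0.7, -0.3, 0.4]
width: 0.0494
```

```bash
python3 -c "
from h import *
print(r.read_state()['ft_force'],r.close_job())"
```

```text
the job is handed in; nothing more can be done
[-0.72629775 -0.30687318  0.3689212 ] None
```

The large fuse is fitted in the empty pole with its lever swung back to locked, and the job was handed in at about 22 s; no verdict was reported. I swung the lever out to its stop, laid the fuse level on both clip mouths, let go, pressed it home, then turned the lever back to its locked stop.

**Last checks** (wrist camera, before hand-in):
- **Fuse:** it sits level, with its top about 50–51 mm above the bench and no end raised.
- **Position along the pole:** the fuse spans about y = -69.5 to +70.5 mm, so its middle is near +1 mm, against the -2 mm needed. With the shoe's locked face at -67.5 mm I would expect at least +2.5 mm. The gap is within the camera's roughly 2 mm error.
- **Lever:** the knob is at about (-93.5, -106) mm of the fuse base, which is the locked position (about 1.57 rad). It pushed back with about 25 N at the stop.
- **Robot:** it is clear of everything, with no contact force on the tool.

**What went differently:**
- **First lever grip missed:** the fingertips are about 20 mm behind the reported TCP, not 8 mm ahead as the text says. All three cameras agreed, and every later move allowed for it.
- **Press went in tilted:** pushed at its middle, the fuse seated only at its -y end. I pressed again nearer the +y clip, and then both ends were home with the lever still out.
- **Bystanders:** I never touched the small fuse or the tools. I did not measure their positions again at the end.

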